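# Lay the battery packs down on the service plate

## Task

Get the battery packs ready for service: lift the hand lamp by its handle off the anchor block and set it down upright on the table right beside the block, then drive the anchor pin fully home with the mallet, not with the gripper, and stand the mallet back on its head on the table. After that, without lifting the packs off the table, tip every battery pack over the plate's front edge by pushing high against its near face, so that all of them lie flat on their broad sides on the plate, tops pointing away from the robot. Last, put the lamp back upright on the anchor block over the pin; leave the other things on the table alone and never knock the lamp over.

Things in the scene. Friction and masses are not known exactly. Their poses are not given: they have to be found in the camera images.
- plate: fixed low aluminium service plate on the table, 125 mm deep (its x) x 360 mm wide (its y) x 18 mm high; origin on the table under its centre. Its front edge, 62.5 mm towards -x from the origin, is the upright 18 mm stop over which the packs are tipped; +x points away from the robot
- anchor: fixed steel anchor block on the table beside the plate (left or right), 100 mm (x) x 120 mm (y); a 16 mm thick base with two upright cheeks at its +y and -y sides, each 30 mm wide and 40 mm high, and a 60 mm wide gap between them that is open towards +x and -x. Origin on the table under its centre. The lamp stands across the cheeks at the start
- pin (a joint): travel of the anchor pin in m: 0 up (as at the start), 0.014 fully home. The pin moves straight down, is stiff (about 5 N) and stays where it is driven
- pin_top (a point): centre of the top of the anchor pin, a steel head 30 mm across in the middle of the gap; 38 mm above the table when up, 24 mm when home
- lamp: loose hand lamp, 0.4 kg, a squat grey body 90 x 90 x 58 mm with a lens that stands out 10 mm at its -x side and a carrying handle over its top; origin at the centre of its underside, z up. At the start it stands on the anchor block's cheeks, 40 mm above the table, over the pin
- lamp_handle (a point): middle of the lamp's handle, a round bar 16 mm thick and 68 mm long along the lamp's x, 108 mm above the lamp's underside; free space of about 42 mm under the bar
- mallet: loose mallet, 0.32 kg, standing on its striking face: head 44 x 44 mm and 70 mm high, origin at the centre of its striking face (the underside), z up; the wooden handle, 20 mm thick, sticks out level towards -x, 45 mm above the striking face, its end 170 mm from the head's centre
- mallet_grip (a point): point on the mallet's handle axis 62 mm towards -x from the head's centre and 45 mm above the striking face, a good place to hold it
- pack0: battery pack, 0.45 kg more or less, a black upright block with a grey lid band and two short brass terminals on top: 45 mm thick (x), 62 mm wide (y), 130 mm high (z; 136 with the terminals). Origin at the centre of its foot, +x faces the plate. At the start it stands on the table up to 16 mm before the plate's front edge. Three or four packs are present, a fourth may be absent
- pack0_mid (a point): middle of pack0, 65 mm above its foot
- pack1: battery pack, 0.45 kg more or less, a black upright block with a grey lid band and two short brass terminals on top: 45 mm thick (x), 62 mm wide (y), 130 mm high (z; 136 with the terminals). Origin at the centre of its foot, +x faces the plate. At the start it stands on the table up to 16 mm before the plate's front edge. Three or four packs are present, a fourth may be absent
- pack1_mid (a point): middle of pack1, 65 mm above its foot
- pack2: battery pack, 0.45 kg more or less, a black upright block with a grey lid band and two short brass terminals on top: 45 mm thick (x), 62 mm wide (y), 130 mm high (z; 136 with the terminals). Origin at the centre of its foot, +x faces the plate. At the start it stands on the table up to 16 mm before the plate's front edge. Three or four packs are present, a fourth may be absent
- pack2_mid (a point): middle of pack2, 65 mm above its foot
- pack3: battery pack, 0.45 kg more or less, a black upright block with a grey lid band and two short brass terminals on top: 45 mm thick (x), 62 mm wide (y), 130 mm high (z; 136 with the terminals). Origin at the centre of its foot, +x faces the plate. At the start it stands on the table up to 16 mm before the plate's front edge. Three or four packs are present, a fourth may be absent
- pack3_mid (a point): middle of pack3, 65 mm above its foot
- eraser: bystander, leave alone: eraser 20 x 42 x 12 mm, lying on the table; origin under its centre
- hex_key: bystander, leave alone: hex key 80 mm long, lying on the table; origin under its centre
- screwdriver: bystander, leave alone: screwdriver 160 mm long, lying on the table; origin under its centre
- weight_0: bystander, leave alone: slotted brass weight 33 mm across, nearer the right, lying on the table; origin under its centre
- weight_2: bystander, leave alone: slotted brass weight 30 mm across, nearer the left, lying on the table; origin under its centre
Not all that is in view belongs to the job. Leave any blue or green look-alike of the pack0 alone.

How it is judged:
By the outcome, as a careful person would: the job done as asked, in the order asked, and still so for the second after the job is handed in, with the robot touching nothing.
Of pack0, pack1, pack2, pack3 only 3 to 4 are there at a start; the rules pass over those that are not, and their reading is None.
At some moment in a run one of lamp, mallet may be knocked a few centimetres aside while the robot is not near it.
It also fails if it takes over 184 s, if anything falls off the work surface, if the arm or the gripper's body presses on something with over 40 N, if the wrist force passes 120 N, or if a joint passes its speed limit or range.

## Robot

A 7-joint arm with a two-finger parallel gripper is mounted at the origin on a cart in front of the work surface, level with it; the furniture and walls round the work are solid. World frame = base frame: x ahead of the robot, y to its left, z up, the work surface at z = 0. Lengths are in m, angles in rad, forces in N, time in s.
With the tool pointing down it reaches from about 0.425 to 0.875 m from the base axis. Payload 9.9 kg.
Tool frame: the origin (TCP) lies on the centre line of the jaws, within the pads' length; the fingertips stand 14 mm ahead of it and the grasp point (between the pads) lies 5 mm behind it; z points along the fingers, y is the direction in which the jaws open and shut (so a half turn about z gives the same grasp; the last joint's range is limited). The gripper opens to 85 mm and grips with 20 to 120 N. Pads are 22 mm wide; open, the fingers measure 114 mm over their backs; the gripper's body (76 mm by 85 mm) begins 54 mm behind the grasp point. The pads swing forward as they close: fully open they stand 13 mm farther back than shut.
Start: joints at [1.115, 0.576, 0.025, 1.437, -0.015, 1.129, -0.057], TCP at [0.245, -0.629, 0.211] pointing down, gripper open.
Joint ranges: [-2.76, 2.76], [-0.34, 2.15], [-1.52, 1.57], [0.19, 2.46], [-1.09, 4.23], [0.17, 1.99], [-2.82, 2.82]. Speed limits (rad/s): [2.22, 2.22, 3.01, 3.01, 3.14, 3.14, 3.14].

## Interface

Orientations are given as a unit quaternion [x, y, z, w].
In Python, from workcell import robot, optics gives the robot as it stands.
- The arm moves only by the tool carry_out, never from a script. Its argument "steps" is text: rows parted by semicolons, each of 4 numbers parted by spaces: the shift along the tool's x, y, z in mm, then the turn about the tool's z in degrees. In form: tx ty tz roll; .... A call has 1 to 10 rows; each row shifts and turns the pose as measured when the row begins, along the tool's axes as they then stand; what a row does not reach is not made up. A row lasts 1/10 s, in which the tool goes at most 50 mm and 8.59 degrees, less where a joint would pass 70% of its speed; a pose out of reach is approached as far as the arm can. A call with a gripper value outside its range is refused whole. "gripper" is the opening, from 0 (shut) to 1 (fully open), set as the call begins (left out, the last holds). The fingers move at their own pace and stop on an object; "force" is the grip in N (left out, the last holds). Time passes only in rows, so rows that do not move let the fingers close. It gives the time, the measured TCP pose, the force and the opening at its end, in the units of the state.
- robot.read_state(): the state, without advancing time (a new reading comes with each control period).
- optics.capture(name): name is "side" or "top"; returns a dict with "frame" (420x560x3 uint8, blue, green, red), "z_map" (420x560 float32, m along the optical axis (not along the pixel's ray), 0 where there is no reading), "fx", "fy", "cx", "cy" (pixels), "view" (4x4, takes a point from world to camera coordinates). Camera axes: x right, y down, z forward; pixel columns grow to the right and rows downward; lengths in m; the calibration is good to about 2 mm. A picture is of the moment at which its call begins.
- robot.job_done(): hands the job in, once; it reports no verdict.
The state is a dict: "clock": time; "joint_pos": joint angles; "qvel": joint speeds; "tau": joint torques, N m; "eef_pos": TCP position; "orientation": TCP orientation; "force": force on the tool from outside, world axes, zero at the start; "ft_torque": the same for the moment, N m; "finger_gap": finger opening in m.
Only numpy, scipy, OpenCV 4.12 (cv2) and the standard library are available. Lean on these libraries where they do the work, as an engineer would, in place of code of your own. Each camera call takes 0.05 s, during which the arm holds its last target. There are 200 camera calls.

## Working session

There is one attempt and no reset: what is moved stays moved. The work goes in short steps, Python scripts to look and compute and a tool call to move; the robot and the scene stay as the last step left them, time stands still between calls to the robot, and variables do not carry over. Pictures are saved under pics/ and viewed, about 12 in all and at most 16, crops included, and the job is handed in when it is done.

Besides the shell and the picture viewer there is one more tool, called as name(argument=value, ...) on one line, values as JSON. carry_out: Moves the arm, as the interface text tells. Its arguments: {"type":"object","properties":{"steps":{"type":"string"},"gripper":{"type":"number"},"force":{"type":"number"}},"required":["steps"]}

```bash
mkdir -p pics; ls
cat > h.py <<'E'
import numpy as np, cv2
from workcell import robot, optics
def cap(n,save=None):
    c=optics.capture(n)
    if save: cv2.imwrite(f'pics/{save}.png',c['frame'])
    return c
def pts(c):
    z=c['z_map']; v,u=np.mgrid[:z.shape[0],:z.shape[1]]
    P=np.stack([(u-c['cx'])/c['fx']*z,(v-c['cy'])/c['fy']*z,z,np.ones_like(z)],-1)
    W=P@np.linalg.inv(c['view']).T
    W=W[...,:3].copy(); W[z<=0]=np.nan
    return W
def proj(c,p):
    q=c['view']@np.append(p,1); return c['fx']*q[0]/q[2]+c['cx'],c['fy']*q[1]/q[2]+c['cy']
E
python3 - <<'E'
from h import *
a=cap('top');b=cap('side')
cv2.imwrite('pics/t0.png',a['frame']);cv2.imwrite('pics/s0.png',b['frame'])
for c in(a,b):print(c['fx'],c['cx'],c['cy'],np.linalg.inv(c['view']).round(3).tolist())
import pickle;pickle.dump((a,b),open('c0.pkl','wb'))
print(robot.read_state())
E
```

```text
pics
384.232874653184 279.35953123236527 211.61186956878052 [[-0.014, -0.989, 0.149, 0.31], [-1.0, 0.011, -0.022, 0.086], [0.02, -0.149, -0.989, 1.072], [0.0, 0.0, 0.0, 1.0]]
381.9451694435595 276.8810262326178 206.32917725692846 [[0.834, -0.315, 0.453, 0.059], [-0.551, -0.499, 0.668, -0.484], [0.015, -0.807, -0.59, 0.609], [0.0, 0.0, 0.0, 1.0]]
{'clock': 0.1, 'joint_pos': array([ 1.11521465,  0.57641583,  0.02486154,  1.43780581, -0.01500757,
        1.12899639, -0.05650385]), 'qvel': array([-9.88448202e-05, -3.71512622e-03,  4.54731574e-04, -1.57419899e-03,
        4.91212948e-04, -1.95540786e-03, -9.22637642e-04]), 'tau': array([ 5.60634246e-03, -7.67299533e+01,  2.25745283e+00, -2.86604601e+01,
        1.58017769e-02,  8.64219357e-03, -2.43485198e-05]), 'eef_pos': array([ 0.24505791, -0.62848983,  0.20985729]), 'orientation': array([ 9.82770468e-01,  1.84828808e-01, -1.68946303e-04, -7.00203210e-04]), 'force': array([-0.66669545,  0.54572713,  0.550321  ]), 'ft_torque': array([-0.02829054, -0.00792009,  0.02310829]), 'finger_gap': 0.08545952057860114}
```

View pics/t0.png

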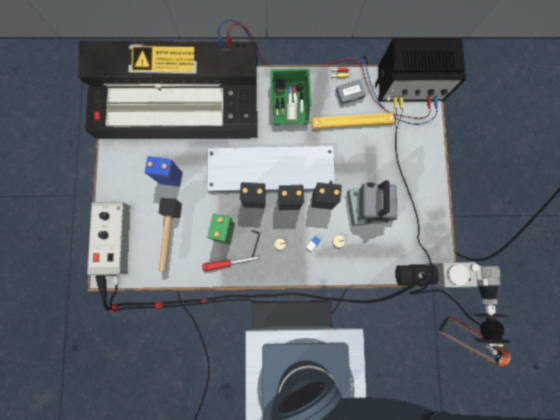

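View pics/s0.png

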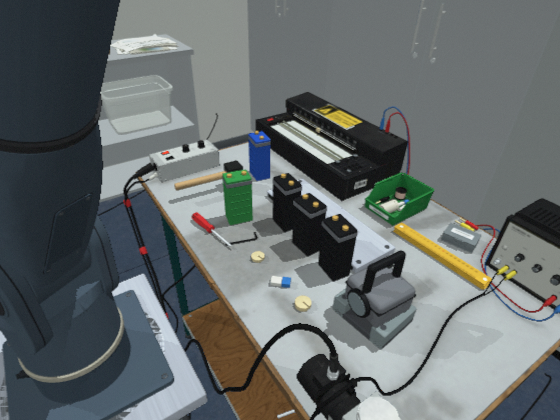

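Top view: three black packs at (253,194), (290,196), (326,194) before the white plate (271,168). The lamp is on the anchor at (374,200), and the mallet head is at (170,208) with its handle running down to (165,268). Look-alikes to avoid are the blue block (160,170) and the green block (220,228). Cables and the camera-side clutter stay off.

```bash
cat > m.py <<'E'
from h import *
def rect(P,nm):
    P=P[~np.isnan(P).any(-1)]
    if len(P)<8: print(nm,'few',len(P));return
    r=cv2.minAreaRect((P[:,:2]*1000).astype(np.float32)); print(nm,len(P),'c',np.round(r[0],1),'size',np.round(r[1],1),'ang',round(r[2],1),'z',np.nanpercentile(P[:,2]*1000,[5,50,95]).round(1))
    return r
def box(W,u0,u1,v0,v1,z0,z1,extra=None):
    S=W[v0:v1,u0:u1]; m=(S[...,2]>z0)&(S[...,2]<z1)
    if extra is not None: m&=extra[v0:v1,u0:u1]
    return S[m]
E
python3 - <<'E'
from m import *
import pickle;a,b=pickle.load(open('c0.pkl','rb'))
W=pts(a);V=pts(b)
rect(box(W,200,345,140,182,.012,.024),'plate')
for i,(u0,u1) in enumerate([(238,270),(274,308),(310,344)]):
    rect(box(W,u0,u1,178,212,.122,.145),f'pack{i} top')
rect(box(W,345,402,175,228,.13,.17),'handle')
rect(box(W,345,402,175,228,.085,.115),'lampbody')
rect(box(W,345,402,170,230,.03,.045),'anchor')
rect(box(W,155,185,190,220,.06,.08),'malhead')
rect(box(W,155,178,222,272,.035,.06),'malhandle')
rect(box(W,145,183,150,188,.12,.145),'blue');rect(box(W,205,235,212,245,.08,.145),'green')
rect(box(W,180,240,260,285,.008,.04),'??')
# world pts from side camera
S=V.reshape(-1,3)
def sel(x0,x1,y0,y1,z0,z1): 
    return S[(S[:,0]>x0)&(S[:,0]<x1)&(S[:,1]>y0)&(S[:,1]<y1)&(S[:,2]>z0)&(S[:,2]<z1)]
rect(sel(.3,.65,-.3,-.06,.13,.17),'S handle');rect(sel(.3,.65,-.3,-.06,.03,.042),'S anchor');rect(sel(.3,.65,-.3,-.06,.085,.1),'S body')
for y in(.15,.055,-.035): rect(sel(.35,.6,y-.045,y+.045,.122,.14),'S pack')
# bystanders
f=a['frame'];hsv=cv2.cvtColor(f,cv2.COLOR_BGR2HSV)
for n,(u,v) in dict(w2=(280,244),w0=(339,241),eraser=(314,243),sd=(230,265),hex=(256,240)).items(): print(n,W[v,u].round(3))
big=cv2.resize(f[140:290,60:420],None,fx=2.2,fy=2.2,interpolation=cv2.INTER_CUBIC);cv2.imwrite('pics/crop1.png',big)
E
```

```text
plate 4389 c [607.5  86. ] size [360.1 104.6] ang 89.6 z [13.5 16.7 19.9]
pack0 top 439 c [505.7 133.3] size [62.3 45.4] ang 86.1 z [125.2 128.7 134. ]
pack1 top 440 c [498.3  35.8] size [60.6 44.5] ang 89.1 z [124.9 128.6 133.6]
pack2 top 442 c [501.7 -58.4] size [62.1 45.8] ang 83.2 z [124.9 128.3 134.2]
handle 244 c [ 483.7 -196.1] size [14.9 82.5] ang 86.7 z [137.7 152.  155.6]
lampbody 992 c [ 480.7 -195.6] size [ 88.6 101. ] ang 87.4 z [ 88.7  95.7 100.1]
anchor 312 c [ 482.5 -194. ] size [104.8 121. ] ang 6.2 z [33.7 37.9 41.5]
malhead 281 c [480.2 359.5] size [44.1 43.9] ang 87.4 z [64.  68.4 71.6]
malhandle 375 c [376.5 368.9] size [ 20.2 128.4] ang 84.6 z [45.4 51.6 55.7]
blue 462 c [572.5 370.1] size [63.5 46.5] ang 81.3 z [123.7 128.9 134.3]
green 524 c [416.  215.5] size [45.5 63.3] ang 77.5 z [ 99.3 128.3 133.4]
?? 243 c [327.5 225.4] size [ 23.9 101.6] ang 9.9 z [ 9.7 16.8 21.8]
S handle 492 c [ 485.4 -135.5] size [137.5  84.1] ang 87.7 z [132.1 150.5 154.5]
S anchor 756 c [ 478.1 -157.3] size [100.6 192.6] ang 7.7 z [31.6 37.7 39.9]
S body 1972 c [ 433.8 -218. ] size [302.3 157. ] ang 45.6 z [86.6 95.5 97.7]
S pack 314 c [466.9 147.6] size [ 69.2 133.3] ang 71.5 z [123.4 127.9 133.6]
S pack 341 c [497.2  39.2] size [46.6 58.2] ang 0.2 z [123.7 127.9 133.5]
S pack 445 c [500.1 -35.2] size [91.  48.8] ang 88.1 z [123.3 128.  133.7]
w2 [0.38  0.063 0.001]
w0 [ 0.387 -0.103  0.   ]
eraser [ 0.381 -0.032  0.008]
sd [0.324 0.2   0.009]
hex [ 0.392  0.129 -0.   ]
```

View pics/crop1.png

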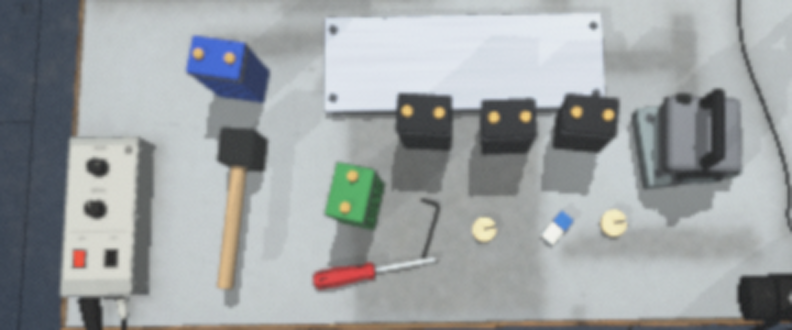

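The crop confirms the choice: three black packs, the mallet and the lamp with its dark handle bar. The lamp sits at about (485,-196) mm with yaw -3°. I'm setting out.

carry_out(steps="0 0 -30 8.1; 0 0 -30 8.1; 0 0 -30 8.1; 20 -41 0 0; 20 -41 0 0; 20 -41 0 0; 20 -41 0 0; 20 -41 0 0; 20 -41 0 0; 20 -41 0 0", gripper=1)

```text
clock: 1.1
eef_pos: [0.4042, -0.3471, 0.2986]
orientation: [0.999, -0.041, -0.004, -0.003]
force: [0.8, 0.2, -0.5]
finger_gap: 0.0854
```

```bash
cat > to.py <<'E'
# usage: go(x,y,z,yawdeg of tool x) mm -> tool-frame delta from the current pose
from h import *
from scipy.spatial.transform import Rotation as R
def go(*targets):
    s=robot.read_state(); p=s['eef_pos']*1000; Q=R.from_quat(s['orientation']); M=Q.as_matrix()
    yaw=np.degrees(np.arctan2(M[1,0],M[0,0]))
    print('t',round(s['clock'],2),'pos',p.round(1),'yaw',yaw.round(1),'tilt',np.degrees(np.arccos(-M[2,2])).round(1),'F',s['force'].round(1),'gap',round(s['finger_gap']*1000,1))
    for t in targets:
        d=M.T@(np.array(t[:3])-p); 
        a=(yaw-t[3]+180)%360-180 if len(t)>3 else 0
        # delta after the roll is done
        Mr=M@R.from_euler('z',a,degrees=True).as_matrix()
        print(t,'d',d.round(1),'roll',round(a,1),'| after roll',(Mr.T@(np.array(t[:3])-p)).round(1));
E
python3 - <<'E'
from to import *
go((485,-196,220,-3),(485,-196,143,-3))
from m import *
import pickle;a,b=pickle.load(open('c0.pkl','rb'))
W=pts(a)
# cable height map near placement
S=W.reshape(-1,3);k=(S[:,0]>.54)&(S[:,0]<.67)&(S[:,1]<-.1)&(S[:,1]>-.30)
f=a['frame'].reshape(-1,3).astype(int).sum(1); d=S[k&(f<250)]; print(len(d)); print(np.round(d[::6]*1000).astype(int).tolist())
E
```

```text
t 1.1 pos [ 404.2 -347.1  298.6] yaw -4.7 tilt 0.6 F [ 0.8  0.2 -0.5] gap 85.4
(485, -196, 220, -3) d [  68.7 -156.8   78.9] roll -1.7 | after roll [  73.4 -154.7   78.9]
(485, -196, 143, -3) d [  69.3 -156.4  155.9] roll -1.7 | after roll [  74.  -154.2  155.9]
2
[[560, -297, -1]]
```

carry_out(steps="17.2 -39.2 20 -1.7; 17.2 -39.2 20 0; 17.2 -39.2 20 0; 17.2 -39.2 19 0; 0 0 0 0; 0 0 0 0")

```text
clock: 1.7
eef_pos: [0.4866, -0.1799, 0.2169]
orientation: [1.0, -0.02, -0.003, -0.004]
force: [0.4, -0.9, -0.1]
finger_gap: 0.0856
```

Run:
```python
from to import *
go((485,-196,220,-3),(485,-196,143,-3))
from m import *
c=cap('side','s1'); V=pts(c); 
u,v=proj(c,[.485,-.196,.148]); print(u,v)
d=cap('top'); print(proj(d,[.485,-.196,.148]))
cv2.imwrite('pics/s1c.png',cv2.resize(c['frame'][180:370,280:480],None,fx=3,fy=3))
```

```text
t 1.7 pos [ 486.6 -179.9  216.9] yaw -2.3 tilt 0.6 F [ 0.4 -0.9 -0.1] gap 85.6
(485, -196, 220, -3) d [-1.  16.1 -3.2] roll 0.7 | after roll [-0.8 16.1 -3.2]
(485, -196, 143, -3) d [-0.5 16.7 73.8] roll 0.7 | after roll [-0.3 16.7 73.8]
386.73221168598684 260.9018144997058
(np.float64(385.71977529028277), np.float64(196.0974562562407))
```

View pics/s1c.png

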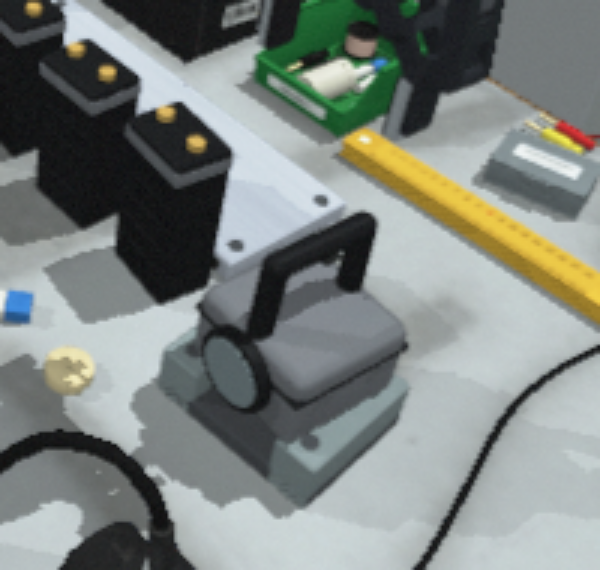

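The projected handle point falls on the bar (crop pixel 320,243). The lamp is upright and the fingers are clear above it. Descending.

carry_out(steps="-0.5 16 10 0.5; 0 0 20 0; 0 0 20 0; 0 0 16 0; 0 0 5 0; 0 0 0 0; 0 0 0 0")

```text
clock: 2.5
eef_pos: [0.4819, -0.212, 0.1446]
orientation: [0.999, -0.035, -0.001, -0.001]
force: [-0.0, -0.3, 0.3]
finger_gap: 0.0856
```

Run:
```python
from to import *
go((485,-196,143,-3))
```

```text
t 2.5 pos [ 481.9 -212.   144.6] yaw -4.0 tilt 0.2 F [-0.  -0.3  0.3] gap 85.6
(485, -196, 143, -3) d [  2.  -16.2   1.6] roll -1.0 | after roll [  2.3 -16.1   1.6]
```

carry_out(steps="2 -8 1 -1; 0 0 0 0; 0 0 0 0; 0 0 0 0")

```text
clock: 2.9
eef_pos: [0.4859, -0.2042, 0.1457]
orientation: [1.0, -0.025, 0.001, -0.0]
force: [0.3, -0.8, -0.6]
finger_gap: 0.0853
```

Run:
```python
from to import *
go((485,-196,143,-3))
```

```text
t 2.9 pos [ 485.9 -204.2  145.7] yaw -2.9 tilt 0.1 F [ 0.3 -0.8 -0.6] gap 85.3
(485, -196, 143, -3) d [-1.3 -8.2  2.7] roll 0.1 | after roll [-1.3 -8.2  2.7]
```

carry_out(steps="-1 -8 2.5 0; 0 0 0 0; 0 0 0 0")

```text
clock: 3.2
eef_pos: [0.4855, -0.1951, 0.1433]
orientation: [1.0, -0.025, 0.001, -0.0]
force: [-0.1, 0.1, 0.8]
finger_gap: 0.0853
```

carry_out(steps="0 0 0 0; 0 0 0 0; 0 0 0 0; 0 0 0 0; 0 0 0 0; 0 0 0 0; 0 0 0 0; 0 0 0 0", gripper=0, force=50)

```text
clock: 4.0
eef_pos: [0.4854, -0.1954, 0.1432]
orientation: [1.0, -0.025, 0.001, -0.0]
force: [1.0, 0.4, -0.6]
finger_gap: -0.0003
```

Run:
```python
from to import *
go((485,-196,143,-3))
```

```text
t 4.0 pos [ 485.4 -195.4  143.2] yaw -2.9 tilt 0.1 F [ 1.   0.4 -0.6] gap -0.3
(485, -196, 143, -3) d [-0.4  0.6  0.2] roll 0.1 | after roll [-0.4  0.6  0.2]
```

Run:
```python
from m import *
c=cap('side'); 
cv2.imwrite('pics/s2c.png',cv2.resize(c['frame'][130:370,240:480],None,fx=2.5,fy=2.5))
```

```text
(no output)
```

View pics/s2c.png

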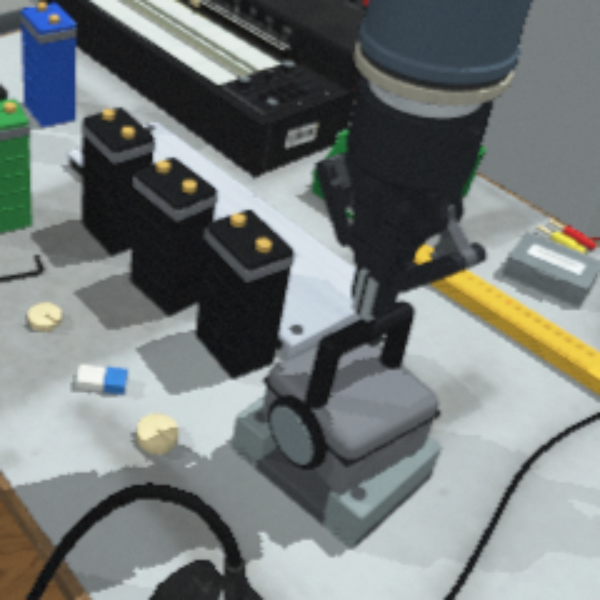

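Run:
```python
from to import *
from m import *
c=cap('side');V=pts(c);d=cap('top');W=pts(d)
for p in ([.485,-.195,.129],[.485,-.195,.148],[.485,-.195,.2]): print(np.round(proj(c,p)),np.round(proj(d,p)))
for v in (236,244,250,254,258,262,268): print(v,[tuple((V[v,u]*1000).astype(int)) for u in (376,380,384,388,392,396) if V[v,u,2]==V[v,u,2]])
rect(box(V,335,420,250,330,.145,.165),'S handle')
rect(box(V,335,420,270,340,.085,.1),'S body')
rect(box(W,345,402,175,228,.085,.1),'T body')
```

```text
[384. 268.] [383. 198.]
[386. 261.] [385. 196.]
[392. 238.] [392. 192.]
236 [(np.int64(647), np.int64(-40), np.int64(17)), (np.int64(674), np.int64(-31), np.int64(-1)), (np.int64(472), np.int64(-187), np.int64(203)), (np.int64(471), np.int64(-195), np.int64(210)), (np.int64(472), np.int64(-202), np.int64(214)), (np.int64(473), np.int64(-208), np.int64(218))]
244 [(np.int64(626), np.int64(-61), np.int64(17)), (np.int64(476), np.int64(-180), np.int64(179)), (np.int64(472), np.int64(-191), np.int64(189)), (np.int64(472), np.int64(-199), np.int64(195)), (np.int64(476), np.int64(-203), np.int64(196)), (np.int64(481), np.int64(-207), np.int64(196))]
250 [(np.int64(612), np.int64(-75), np.int64(15)), (np.int64(621), np.int64(-79), np.int64(14)), (np.int64(472), np.int64(-194), np.int64(178)), (np.int64(476), np.int64(-198), np.int64(179)), (np.int64(475), np.int64(-206), np.int64(186)), (np.int64(484), np.int64(-208), np.int64(183))]
254 [(np.int64(602), np.int64(-84), np.int64(16)), (np.int64(611), np.int64(-88), np.int64(15)), (np.int64(472), np.int64(-195), np.int64(170)), (np.int64(477)
[... 530 characters left out ...]
74), np.int64(-198), np.int64(153)), (np.int64(482), np.int64(-200), np.int64(150)), (np.int64(489), np.int64(-203), np.int64(149)), (np.int64(503), np.int64(-202), np.int64(140))]
268 [(np.int64(453), np.int64(-200), np.int64(151)), (np.int64(462), np.int64(-202), np.int64(148)), (np.int64(515), np.int64(-173), np.int64(94)), (np.int64(521), np.int64(-177), np.int64(95)), (np.int64(616), np.int64(-124), np.int64(-2)), (np.int64(512), np.int64(-199), np.int64(119))]
S handle 333 c [ 482.8 -196.8] size [15.5 82.2] ang 87.8 z [146.3 152.2 155.1]
S body 1701 c [ 477.3 -196.2] size [90.7 98.4] ang 88.8 z [87.8 95.6 97.5]
T body 738 c [ 481.1 -195.3] size [ 87.7 101.1] ang 88.6 z [89.1 95.4 98.8]
```

carry_out(steps="0 0 -20 0; 0 0 -25 0; 0 0 -25 0; 0 0 0 0; 0 0 0 0; 0 0 0 0")

```text
clock: 4.75
eef_pos: [0.4845, -0.1951, 0.2146]
orientation: [1.0, -0.025, -0.0, -0.0]
force: [-0.1, -0.7, -0.5]
finger_gap: -0.0002
```

Run:
```python
from to import *
from m import *
go()
c=cap('side');V=pts(c)
cv2.imwrite('pics/s3c.png',cv2.resize(c['frame'][150:330,300:460],None,fx=3.5,fy=3.5,interpolation=cv2.INTER_NEAREST))
S=V[150:330,300:460].reshape(-1,3);S=S[(abs(S[:,0]-.485)<.03)&(abs(S[:,1]+.196)<.03)]
for z in range(140,260,6):
    k=S[(S[:,2]*1000>=z)&(S[:,2]*1000<z+6)]
    if len(k):print(z,len(k),(k[:,:2].mean(0)*1000).round(),(np.ptp(k[:,:2],axis=0)*1000).round())
```

```text
t 4.75 pos [ 484.5 -195.1  214.6] yaw -2.9 tilt 0.0 F [-0.1 -0.7 -0.5] gap -0.2
140 24 [ 487. -203.] [58.  4.]
146 94 [ 484. -201.] [59. 17.]
152 151 [ 485. -197.] [59. 15.]
230 5 [ 477. -200.] [7. 1.]
236 32 [ 474. -197.] [15. 23.]
242 58 [ 475. -197.] [17. 28.]
248 63 [ 476. -198.] [18. 28.]
254 62 [ 476. -199.] [19. 28.]
```

View pics/s3c.png

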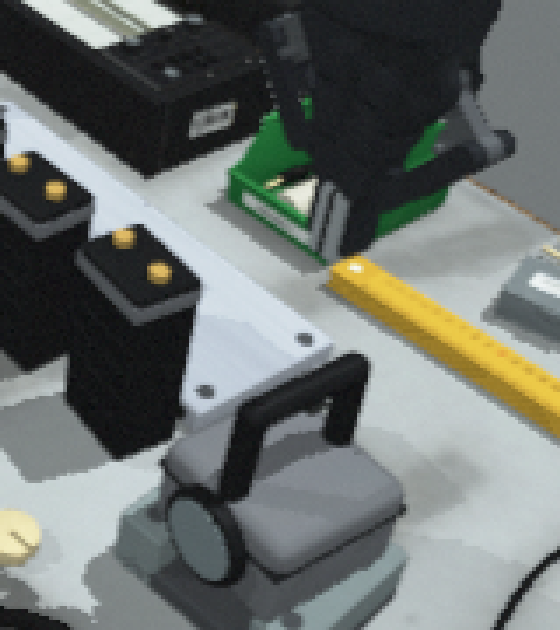

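In the images the closed fingertips are at about z=231 mm, while the reported TCP of 214.6 puts them at 200. So the real tool sits about 31 mm higher than reported, and the grasp closed above the bar. I'll use this measured offset from here on, and watch the force on the way down.

carry_out(steps="0 1 0 0; 0 0 20 0; 0 0 20 0; 0 0 20 0; 0 0 20 0; 0 0 15 0; 0 0 8 0; 0 0 0 0; 0 0 0 0", gripper=1)

```text
clock: 5.7
eef_pos: [0.482, -0.1958, 0.1038]
orientation: [1.0, -0.025, -0.004, -0.001]
force: [0.1, 0.2, 0.4]
finger_gap: 0.0854
```

Run:
```python
from to import *
from m import *
go((485,-196,111,-3))
```

```text
t 5.7 pos [ 482.  -195.8  103.8] yaw -2.9 tilt 0.4 F [0.1 0.2 0.4] gap 85.4
(485, -196, 111, -3) d [ 3.   0.  -7.3] roll 0.1 | after roll [ 3.   0.  -7.3]
```

carry_out(steps="3 0 -6 0; 0 0 0 0")

```text
clock: 5.9
eef_pos: [0.486, -0.1963, 0.1113]
orientation: [1.0, -0.025, -0.003, -0.001]
force: [0.5, -0.0, -0.1]
finger_gap: 0.0855
```

carry_out(steps="0 0 0 0; 0 0 0 0; 0 0 0 0; 0 0 0 0; 0 0 0 0; 0 0 0 0; 0 0 0 0; 0 0 0 0", gripper=0, force=50)

```text
clock: 6.7
eef_pos: [0.4869, -0.1967, 0.1131]
orientation: [1.0, -0.025, -0.001, -0.001]
force: [-0.3, 0.3, 1.2]
finger_gap: 0.0142
```

carry_out(steps="0 0 -10 0; 0 0 -15 0; 0 0 -15 0; 0 0 -15 0; 0 0 -10 0; 0 0 0 0; 0 0 0 0; 0 0 0 0")

```text
clock: 7.5
eef_pos: [0.4842, -0.1956, 0.1801]
orientation: [1.0, -0.025, -0.004, -0.002]
force: [-0.5, -0.2, -3.0]
finger_gap: 0.0141
```

Run:
```python
from to import *
from m import *
go((600,-175,178,0))
c=cap('side');V=pts(c);d=cap('top');W=pts(d)
cv2.imwrite('pics/s4c.png',cv2.resize(c['frame'][170:370,280:480],None,fx=3,fy=3,interpolation=cv2.INTER_NEAREST))
rect(box(V,320,430,200,330,.206,.24),'S handle')
S=V.reshape(-1,3)
k=S[(S[:,2]>.035)&(S[:,2]<.046)&(S[:,0]>.38)&(S[:,0]<.6)&(S[:,1]<-.11)&(S[:,1]>-.30)];rect(k,'S anchor')
rect(box(W,335,420,170,240,.034,.046),'T anchor')
k=S[(S[:,2]>.135)&(S[:,2]<.165)&(S[:,0]>.38)&(S[:,0]<.6)&(S[:,1]<-.1)&(S[:,1]>-.30)];rect(k,'S body top')
```

```text
t 7.5 pos [ 484.2 -195.6  180.1] yaw -2.9 tilt 0.5 F [-0.5 -0.2 -3. ] gap 14.1
(600, -175, 178, 0) d [114.6 -26.4   1.2] roll -2.9 | after roll [115.8 -20.6   1.2]
S handle 616 c [ 470. -191.] size [39.7 55.1] ang 64.2 z [208.6 220.5 236.7]
S anchor 1184 c [ 483.8 -192.9] size [100.3 120.3] ang 7.0 z [35.8 38.  39.8]
T anchor 390 c [ 486.  -191.6] size [ 99.9 117.9] ang 7.9 z [34.9 38.2 41. ]
S body top 2377 c [ 475.6 -195.8] size [90.8 99.9] ang 85.9 z [139.1 161.8 164.1]
```

View pics/s4c.png

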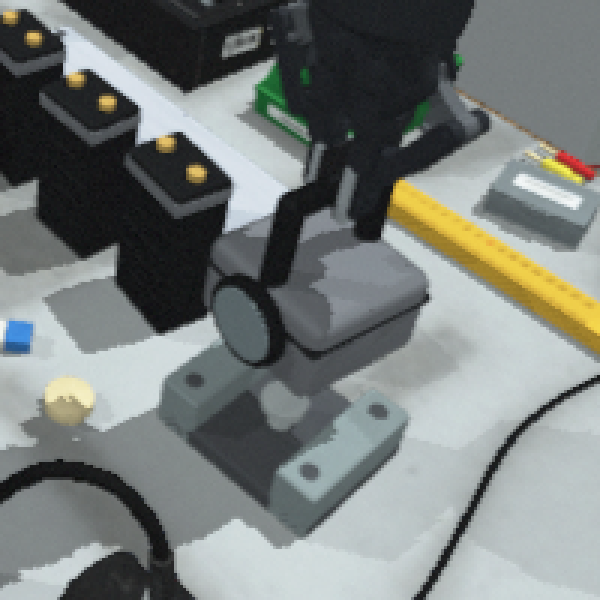

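The lamp is held level. The anchor is clear: center ≈ (484.5,-192.3), yaw ≈ 7.3°, with the pin standing in the gap. I'll carry the lamp behind the block.

carry_out(steps="0 0 0 -5; 10 0 0 -5; 30 -1 0 0; 30 -1 0 0; 30 -1 0 0; 18 0 0 0; 0 0 0 0; 0 0 0 0; 0 0 0 0")

```text
clock: 8.5
eef_pos: [0.6006, -0.1775, 0.1719]
orientation: [0.998, 0.065, -0.01, -0.004]
force: [-0.4, -0.5, -3.5]
finger_gap: 0.0142
```

Run:
```python
from to import *
go((602,-177,73,7))
```

```text
t 8.5 pos [ 600.6 -177.5  171.9] yaw 7.4 tilt 1.2 F [-0.4 -0.5 -3.5] gap 14.2
(602, -177, 73, 7) d [ 3.4  0.6 98.9] roll 0.4 | after roll [ 3.4  0.6 98.9]
```

carry_out(steps="2 0 20 0; 0 0 25 0; 0 0 20 0; 0 0 15 0; 0 0 8 0; 0 0 0 0; 0 0 0 0; 0 0 0 0")

```text
clock: 9.3
eef_pos: [0.5965, -0.18, 0.084]
orientation: [0.998, 0.062, -0.01, -0.003]
force: [0.5, 0.6, -4.1]
finger_gap: 0.0142
```

Run:
```python
from to import *
from m import *
go((602,-177,73,7))
```

```text
t 9.3 pos [ 596.5 -180.    84. ] yaw 7.2 tilt 1.2 F [ 0.5  0.6 -4.1] gap 14.2
(602, -177, 73, 7) d [ 6.  -2.2 10.9] roll 0.2 | after roll [ 6.  -2.3 10.9]
```

carry_out(steps="6 -2 0 0; 0 0 0 0; 0 0 6 0; 0 0 3 0; 0 0 1.5 0; 0 0 1 0; 0 0 0 0")

```text
clock: 10.0
eef_pos: [0.6037, -0.1771, 0.0736]
orientation: [0.998, 0.063, -0.008, -0.002]
force: [-1.6, 0.2, -0.0]
finger_gap: 0.014
```

Run:
```python
from to import *
from m import *
go((602,-177,73,7))
V=pts(cap('side'));S=V.reshape(-1,3)
k=S[(S[:,2]>.03)&(S[:,2]<.065)&(S[:,0]>.545)&(S[:,0]<.68)&(S[:,1]<-.11)&(S[:,1]>-.28)];rect(k,'lampbody')
```

```text
t 10.0 pos [ 603.7 -177.1   73.6] yaw 7.2 tilt 1.0 F [-1.6  0.2 -0. ] gap 14.0
(602, -177, 73, 7) d [-1.7 -0.3  0.6] roll 0.2 | after roll [-1.7 -0.3  0.6]
lampbody 1661 c [ 595.3 -177.2] size [101.7  91.4] ang 7.9 z [34.1 55.3 58. ]
```

carry_out(steps="0 0 0 0; 0 0 0 0; 0 0 0 0; 0 0 -20 0; 0 0 -40 0; 0 0 -40 0; 0 0 -30 0; 0 0 0 6; 0 0 0 6", gripper=1)

```text
clock: 10.95
eef_pos: [0.6075, -0.1782, 0.2109]
orientation: [0.999, -0.045, -0.006, -0.001]
force: [-0.3, 1.3, -1.2]
finger_gap: 0.0854
```

carry_out(steps="-20 -44 0 0; -20 -44 0 0; -20 -44 0 0; -20 -44 0 0; -20 -44 0 0; -20 -44 0 0; -20 -44 0 0; -20 -44 0 0; 0 0 0 0; 0 0 0 0")

```text
clock: 11.95
eef_pos: [0.4794, 0.1996, 0.2155]
orientation: [0.999, -0.048, -0.0, -0.002]
force: [0.4, 0.2, -0.2]
finger_gap: 0.0855
```

Run:
```python
from to import *
from m import *
W=pts(cap('top'));V=pts(cap('side'));S=V.reshape(-1,3)
k=S[(S[:,2]>.03)&(S[:,2]<.065)&(S[:,0]>.545)&(S[:,0]<.68)&(S[:,1]<-.11)&(S[:,1]>-.28)];rect(k,'lampbody')
h=rect(box(W,140,200,180,230,.06,.08),'malhead')
g=rect(box(W,140,200,222,280,.035,.06),'malhandle')
hc=np.array(h[0]);gc=np.array(g[0]);yaw=np.degrees(np.arctan2(*(hc-gc)[::-1]));u=(hc-gc)/np.linalg.norm(hc-gc)
gp=hc-62*u;print(yaw,gp)
go((*gp,150,yaw),(*gp,10,yaw))
```

```text
lampbody 1658 c [ 594.4 -177.3] size [100.8  90.9] ang 7.0 z [34.4 54.9 57.6]
malhead 163 c [479.7 364.5] size [33.4 42.6] ang 87.3 z [65.2 68.6 71.4]
malhandle 376 c [376.4 368.6] size [ 19.5 128.2] ang 85.4 z [45.2 51.8 55.7]
-2.2403703321729846 [417.71630632 366.95406126]
t 12.05 pos [479.7 198.9 215.4] yaw -5.6 tilt 0.2 F [ 0.5 -0.8 -0.4] gap 85.4
(np.float64(417.71630632379987), np.float64(366.9540612632572), 150, np.float64(-2.2403703321729846)) d [ -77.9 -161.    66.1] roll -3.3 | after roll [ -68.5 -165.2   66.1]
(np.float64(417.71630632379987), np.float64(366.9540612632572), 10, np.float64(-2.2403703321729846)) d [ -77.8 -160.5  206.1] roll -3.3 | after roll [ -68.4 -164.7  206.1]
```

carry_out(steps="-19 -40 10 -0.5; -19 -40 10 0; -19 -40 10 0; -19 -40 10 0; 0 0 0 0; 0 0 0 0; 0 0 0 0")

```text
clock: 12.75
eef_pos: [0.4265, 0.3604, 0.1746]
orientation: [0.998, -0.055, 0.002, -0.001]
force: [-0.5, -0.8, -0.2]
finger_gap: 0.0854
```

Run:
```python
from to import *
go((418.5,365.2,60,-5))
```

```text
t 12.75 pos [426.5 360.4 174.6] yaw -6.3 tilt 0.2 F [-0.5 -0.8 -0.2] gap 85.4
(418.5, 365.2, 60, -5) d [ -8.9  -3.6 114.6] roll -1.3 | after roll [ -8.9  -3.8 114.6]
```

carry_out(steps="-8.5 -3.5 10 -1.3; 0 0 30 0; 0 0 30 0; 0 0 30 0; 0 0 10 0; 0 0 0 0; 0 0 0 0; 0 0 0 0")

```text
clock: 13.55
eef_pos: [0.4231, 0.3592, 0.0634]
orientation: [0.999, -0.047, 0.004, -0.002]
force: [-0.2, -0.6, 0.6]
finger_gap: 0.0856
```

Run:
```python
from to import *
from m import *
go((418.5,365.2,9,-5))
W=pts(cap('top'))
rect(box(W,140,200,180,225,.06,.08),'malhead')
rect(box(W,140,200,230,280,.035,.06),'malhandle')
```

```text
t 13.55 pos [423.1 359.2  63.4] yaw -5.4 tilt 0.6 F [-0.2 -0.6  0.6] gap 85.6
(418.5, 365.2, 9, -5) d [-5.7 -5.3 54.4] roll -0.4 | after roll [-5.6 -5.3 54.4]
malhead 269 c [504.4 358.8] size [44.5 93. ] ang 88.4 z [64.9 68.6 71.9]
malhandle 17 c [404.1 357.9] size [19.   6.8] ang 18.7 z [44.3 51.1 54.9]
```

carry_out(steps="-5.5 -5.5 0 -0.4; 0 0 15 0; 0 0 20 0; 0 0 14 0; 0 0 3 0; 0 0 0 0; 0 0 0 0")

```text
clock: 14.3
eef_pos: [0.4197, 0.3724, 0.0163]
orientation: [0.999, -0.041, 0.008, -0.007]
force: [-0.6, 0.3, -0.0]
finger_gap: 0.0853
```

Run:
```python
from to import *
from m import *
go((418.5,365.2,9,-5))
c=cap('side');d=cap('top')
A=cv2.resize(c['frame'][120:220,150:280],None,fx=3,fy=3);B=cv2.resize(d['frame'][180:290,120:250],None,fx=3,fy=3)
im=np.zeros((330,790,3),np.uint8);im[:300,:390]=A;im[:330,400:790]=B;cv2.imwrite('pics/m1.png',im)
```

```text
t 14.3 pos [419.7 372.4  16.3] yaw -4.8 tilt 1.2 F [-0.6  0.3 -0. ] gap 85.3
(418.5, 365.2, 9, -5) d [-0.7  7.3  7.2] roll 0.2 | after roll [-0.7  7.3  7.2]
```

View pics/m1.png

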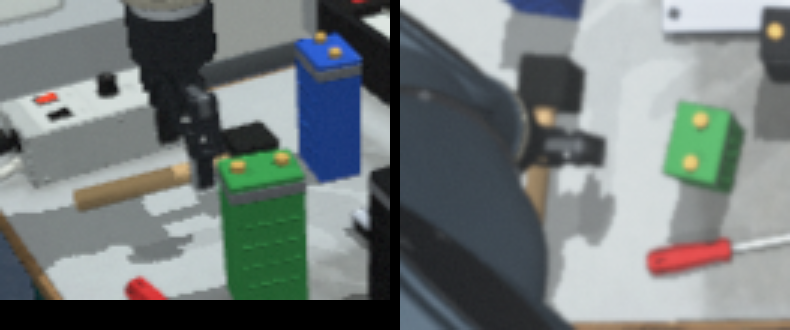

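The side view shows the fingers straddling the wooden handle just behind the head, with the green pack clear. Final correction, then close.

carry_out(steps="-0.5 7 4 0; 0 0 3 0; 0 0 0 0; 0 0 0 0")

```text
clock: 14.8
eef_pos: [0.4194, 0.3649, 0.01]
orientation: [0.999, -0.042, 0.009, -0.008]
force: [0.2, 0.0, 0.4]
finger_gap: 0.0857
```

carry_out(steps="0 0 0 0; 0 0 0 0; 0 0 0 0; 0 0 0 0; 0 0 0 0; 0 0 0 0; 0 0 0 0; 0 0 0 0", gripper=0, force=110)

```text
clock: 15.6
eef_pos: [0.4198, 0.3654, 0.0105]
orientation: [0.999, -0.042, 0.009, -0.008]
force: [-1.5, -0.0, 1.4]
finger_gap: 0.0166
```

Run:
```python
from to import *
go((418.5,365.2,9,-5))
```

```text
t 15.6 pos [419.8 365.4  10.5] yaw -4.8 tilt 1.4 F [-1.5 -0.   1.4] gap 16.6
(418.5, 365.2, 9, -5) d [-1.3  0.3  1.4] roll 0.2 | after roll [-1.3  0.3  1.4]
```

carry_out(steps="0 0 -20 0; 0 0 -35 0; 0 0 -35 0; 0 0 -35 0; 0 0 -35 0; 0 0 -20 0; 0 0 0 -6; 0 0 0 -6; 0 0 0 0")

```text
clock: 16.5
eef_pos: [0.4122, 0.3596, 0.1934]
orientation: [0.998, 0.066, 0.005, -0.003]
force: [-0.9, 0.2, -2.8]
finger_gap: 0.0169
```

carry_out(steps="-5 43 0 0; -5 43 0 0; -5 43 0 0; -5 43 0 0; -5 43 0 0; -5 43 0 0; -5 43 0 0; -5 43 0 0; 0 0 0 0")

```text
clock: 17.4
eef_pos: [0.4091, 0.001, 0.1855]
orientation: [0.999, 0.052, -0.0, -0.003]
force: [0.2, 0.7, -2.7]
finger_gap: 0.0166
```

Run:
```python
from to import *
go((424,-200,140,7.3))
```

```text
t 17.4 pos [409.1   1.  185.5] yaw 6.0 tilt 0.4 F [ 0.2  0.7 -2.7] gap 16.6
(424, -200, 140, 7.3) d [ -6.2 201.8  44.2] roll -1.3 | after roll [-10.7 201.6  44.2]
```

carry_out(steps="-2 40 0 -1.3; -2 40 0 0; -2 40 0 0; -2 40 0 0; 0 20 0 0; 0 0 0 0; 0 0 0 0; 0 0 0 0")

```text
clock: 18.2
eef_pos: [0.4202, -0.1829, 0.181]
orientation: [0.999, 0.053, -0.003, -0.005]
force: [0.1, 0.9, -2.9]
finger_gap: 0.0166
```

Run:
```python
from to import *
go((424,-200,110,7.3))
```

```text
t 18.2 pos [ 420.2 -182.9  181. ] yaw 6.1 tilt 0.7 F [ 0.1  0.9 -2.9] gap 16.6
(424, -200, 110, 7.3) d [ 2.4 18.1 70.8] roll -1.2 | after roll [ 2.  18.2 70.8]
```

carry_out(steps="2 17 10 -1.2; 0 0 25 0; 0 0 25 0; 0 0 10 0; 0 0 0 0; 0 0 0 0; 0 0 0 0")

```text
clock: 18.9
eef_pos: [0.4262, -0.1917, 0.1107]
orientation: [0.998, 0.068, -0.002, -0.006]
force: [0.3, 1.0, -2.3]
finger_gap: 0.0165
```

Run:
```python
from to import *
from m import *
go((424,-200,53,7.3))
c=cap('side');V=pts(c);S=V.reshape(-1,3);d=cap('top');W=pts(d)
k=S[(S[:,2]>.035)&(S[:,2]<.043)&(S[:,0]>.38)&(S[:,0]<.545)&(S[:,1]<-.11)&(S[:,1]>-.27)];rect(k,'S anchor')
for z0,z1 in((.15,.185),(.095,.14)):
    k=S[(S[:,2]>z0)&(S[:,2]<z1)&(S[:,0]>.452)&(S[:,0]<.54)&(S[:,1]<-.14)&(S[:,1]>-.25)];rect(k,'S head')
rect(box(W,340,420,170,230,.15,.19),'T')
A=cv2.resize(c['frame'][180:340,280:440],None,fx=3.6,fy=3.6);cv2.imwrite('pics/m2.png',A)
```

```text
t 18.9 pos [ 426.2 -191.7  110.7] yaw 7.8 tilt 0.7 F [ 0.3  1.  -2.3] gap 16.5
(424, -200, 53, 7.3) d [-3.1  8.6 57.6] roll 0.5 | after roll [-3.   8.6 57.6]
S anchor 1185 c [ 490.9 -196.1] size [113.4 111.8] ang 6.9 z [35.6 37.9 39.9]
S head 95 c [ 487.4 -195.4] size [44.9 12.5] ang 3.1 z [153.9 164.9 167.2]
S head 205 c [ 483.  -202.5] size [16. 44.] ang 74.6 z [100.9 112.8 127.6]
T 422 c [ 456.2 -182.8] size [106.5  47.8] ang 0.2 z [151.9 165.8 175.8]
```

View pics/m2.png

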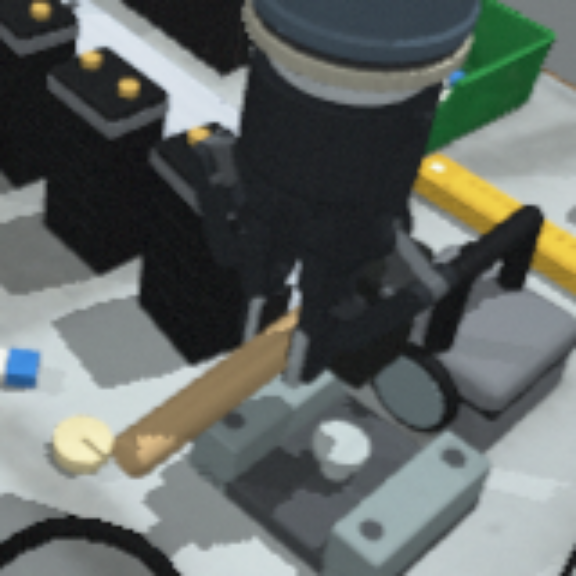

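Run:
```python
from to import *
from m import *
c=cap('side');V=pts(c)
for n,b in(('pin',(362,388,290,318,.031,.045)),): rect(box(V,*b),n)
hsv=cv2.cvtColor(c['frame'],cv2.COLOR_BGR2HSV)
m=(hsv[...,0]>8)&(hsv[...,0]<22)&(hsv[...,1]>90)&(hsv[...,2]>60)
P=box(V,305,370,260,315,.06,.25,m);rect(P,'wood')
for x in(.33,.36,.39): 
    k=P[abs(P[:,0]-x)<.008]; print(x,len(k),(k.max(0)*1000).round(),(k.min(0)*1000).round())
k=box(V,360,400,250,300,.08,.2); 
hd=k[(k[:,0]>.462)&(k[:,0]<.52)&(k[:,1]<-.15)]; print(len(hd),np.nanmin(hd,0),np.nanmax(hd,0)); 
for z in range(90,175,8):
    q=hd[abs(hd[:,2]*1000-z)<4]; 
    if len(q):print(z,len(q),(q.min(0)*1000).round(),(q.max(0)*1000).round())
```

```text
pin 209 c [ 483.9 -193.9] size [30.2 71.7] ang 2.8 z [32.7 36.1 38.3]
wood 651 c [ 378.2 -200. ] size [121.5  17.1] ang 9.7 z [147.1 153.7 156.8]
0.33 102 [ 338. -200.  158.] [ 322. -216.  147.]
0.36 97 [ 368. -194.  158.] [ 352. -211.  146.]
0.39 87 [ 398. -191.  156.] [ 382. -208.  146.]
286 [ 0.46303756 -0.20696014  0.09842229] [ 0.50791769 -0.18947124  0.16848268]
98 16 [ 465. -206.   98.] [ 505. -190.  102.]
106 61 [ 463. -207.  102.] [ 506. -190.  110.]
114 65 [ 464. -206.  110.] [ 505. -189.  118.]
122 44 [ 465. -206.  118.] [ 505. -199.  126.]
130 18 [ 466. -207.  126.] [ 493. -203.  132.]
154 16 [ 464. -202.  152.] [ 467. -193.  158.]
162 37 [ 465. -204.  158.] [ 508. -191.  166.]
170 29 [ 468. -203.  166.] [ 502. -190.  168.]
```

carry_out(steps="-2.5 9 0 0.5; 0 0 0 0; 0 0 20 0; 0 0 20 0; 0 0 10 0; 0 0 0 0; 0 0 0 0; 0 0 0 0")

```text
clock: 19.85
eef_pos: [0.4265, -0.2044, 0.062]
orientation: [0.998, 0.061, 0.001, -0.004]
force: [0.2, -0.2, -3.4]
finger_gap: 0.0164
```

Run:
```python
from to import *
from m import *
go((424,-200.3,35,7.3))
c=cap('side');V=pts(c)
k=box(V,355,400,260,320,.03,.15); hd=k[(k[:,0]>.455)&(k[:,0]<.515)&(k[:,1]<-.15)&(k[:,1]>-.23)]
for z in range(46,120,8):
    q=hd[abs(hd[:,2]*1000-z)<4]; 
    if len(q):print(z,len(q),(q.min(0)*1000).round(),(q.max(0)*1000).round())
```

```text
t 19.85 pos [ 426.5 -204.4   62. ] yaw 7.0 tilt 0.5 F [ 0.2 -0.2 -3.4] gap 16.4
(424, -200.3, 35, 7.3) d [-2.1 -4.1 27.1] roll -0.3 | after roll [-2.  -4.1 27.1]
54 42 [ 464. -220.   50.] [ 506. -204.   58.]
62 48 [ 464. -220.   58.] [ 506. -203.   66.]
70 20 [ 466. -219.   66.] [ 491. -217.   73.]
78 2 [ 469. -220.   74.] [ 472. -219.   76.]
94 1 [ 465. -207.   97.] [ 465. -207.   97.]
102 18 [ 464. -216.   99.] [ 506. -207.  106.]
110 29 [ 465. -217.  107.] [ 507. -205.  114.]
118 64 [ 465. -216.  114.] [ 510. -199.  120.]
```

carry_out(steps="-1.5 -4.3 0 0; 0 0 0 0; 0 0 0 0; 0 0 6 0; 0 0 3 0; 0 0 0 0")

```text
clock: 20.5
eef_pos: [0.4254, -0.2, 0.054]
orientation: [0.998, 0.061, 0.002, -0.004]
force: [1.0, -1.2, -3.3]
finger_gap: 0.0166
```

carry_out(steps="0 0 3 0; 0 0 3 0; 0 0 3 0; 0 0 3 0; 0 0 3 0")

```text
clock: 21.0
eef_pos: [0.4251, -0.2001, 0.038]
orientation: [0.998, 0.061, 0.002, -0.004]
force: [-2.7, -0.6, 0.7]
finger_gap: 0.0164
```

carry_out(steps="0 0 3 0; 0 0 3 0; 0 0 3 0")

```text
clock: 21.3
eef_pos: [0.4216, -0.2005, 0.0293]
orientation: [0.998, 0.06, -0.0, -0.004]
force: [-11.3, 1.2, 22.4]
finger_gap: 0.0167
```

carry_out(steps="0 0 3 0; 0 0 3 0; 0 0 3 0")

```text
clock: 21.6
eef_pos: [0.4156, -0.2011, 0.0218]
orientation: [0.998, 0.059, -0.004, -0.004]
force: [-7.7, 1.7, 15.3]
finger_gap: 0.0166
```

Run:
```python
from to import *
from m import *
go((424,-200.3,35,7.3))
c=cap('side');V=pts(c)
k=box(V,350,400,260,320,.02,.15); hd=k[(k[:,0]>.455)&(k[:,0]<.515)&(k[:,1]<-.15)&(k[:,1]>-.23)]
for z in range(80,105,4):
    q=hd[abs(hd[:,2]*1000-z)<2]; 
    if len(q):print(z,len(q),(q.min(0)*1000).round(),(q.max(0)*1000).round())
```

```text
t 21.6 pos [ 415.6 -201.1   21.8] yaw 6.7 tilt 0.6 F [-7.7  1.7 15.3] gap 16.6
(424, -200.3, 35, 7.3) d [  8.4   0.1 -13.3] roll -0.6 | after roll [  8.4   0.2 -13.3]
80 8 [ 475. -216.   79.] [ 497. -212.   82.]
84 10 [ 472. -216.   82.] [ 494. -213.   86.]
88 11 [ 470. -216.   86.] [ 492. -213.   90.]
92 31 [ 469. -216.   90.] [ 492. -203.   94.]
96 58 [ 476. -214.   94.] [ 493. -195.   98.]
100 3 [ 486. -210.   98.] [ 490. -197.  100.]
```

carry_out(steps="0 0 -10 0; 0 0 -20 0; 0 0 -30 0; 0 0 -30 0; 0 0 -20 0; 0 0 0 0; 0 0 0 0")

```text
clock: 22.35
eef_pos: [0.417, -0.2016, 0.1355]
orientation: [0.998, 0.059, -0.004, -0.004]
force: [-0.1, 0.8, -3.9]
finger_gap: 0.017
```

```bash
cat > tilt.py <<'E'
from to import *
from m import *
go()
c=cap('side');V=pts(c)
hsv=cv2.cvtColor(c['frame'],cv2.COLOR_BGR2HSV)
m=(hsv[...,0]>8)&(hsv[...,0]<22)&(hsv[...,1]>90)&(hsv[...,2]>60)
S=V.reshape(-1,3);mm=m.reshape(-1);e=robot.read_state()['eef_pos']
P=S[mm&(np.linalg.norm(S[:,:2]-e[:2],axis=1)<.15)&(S[:,2]>e[2]-.04)&(S[:,2]<e[2]+.09)]
rect(P,'wood'); r=np.linalg.norm(P[:,:2]-e[:2],axis=1)
b=[(q,np.percentile(P[abs(r-q)<.008][:,2],95)) for q in(.03,.05,.07,.09) if (abs(r-q)<.008).sum()>10]
print(np.round(b,4).tolist()); 
if len(b)>1: print('tilt deg (handle end low +)',np.degrees(np.arctan(-np.polyfit(*zip(*b),1)[0])))
E
python3 - <<'E'
from tilt import *
rect(box(V,340,420,250,330,.018,.0305),'pin low')
rect(box(V,355,400,280,330,.031,.0375),'pin high?')
A=cv2.resize(c['frame'][180:340,280:440],None,fx=3.6,fy=3.6);cv2.imwrite('pics/m3.png',A)
E
```

```text
t 22.35 pos [ 417.  -201.6  135.5] yaw 6.8 tilt 0.7 F [-0.1  0.8 -3.9] gap 17.0
wood 757 c [ 368.5 -206.9] size [117.2  18. ] ang 5.6 z [157.5 167.5 177.7]
[[0.03, 0.175], [0.05, 0.1721], [0.07, 0.1687], [0.09, 0.1655]]
tilt deg (handle end low +) 9.049448224356668
pin low 579 c [ 503.4 -173.8] size [119.3 163.4] ang 29.8 z [18.7 23.1 29.8]
pin high? 261 c [ 490.9 -195.6] size [126.8  86.4] ang 47.1 z [32.3 36.6 37.4]
```

View pics/m3.png

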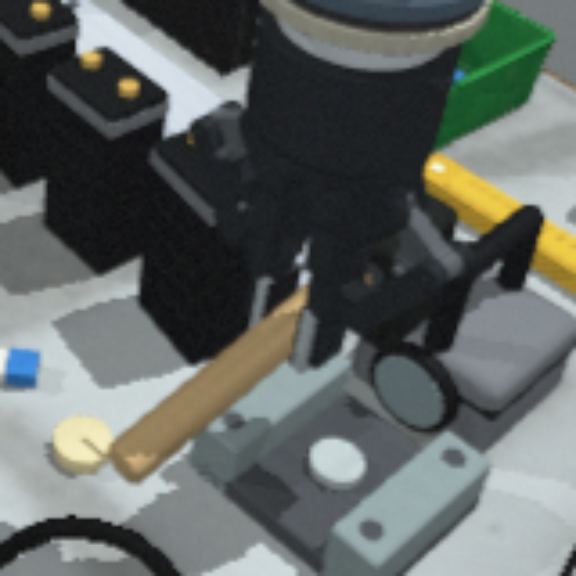

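The pin head now sits low and almost flush in the gap, and the mallet tilted about 9° in the grip when the pin bottomed. I'll check the pin depth and carry the mallet back.

carry_out(steps="0 0 -25 0; 0 0 -25 0; 0 0 0 6; 0 0 0 6; 0 0 0 0")

```text
clock: 22.9
eef_pos: [0.4147, -0.2007, 0.1807]
orientation: [0.999, -0.049, -0.009, -0.006]
force: [-0.0, -0.0, -3.1]
finger_gap: 0.0169
```

Run:
```python
from to import *
from m import *
go((420,365,190,-5))
V=pts(cap('side'));d=cap('top');W=pts(d)
S=V.reshape(-1,3);r=np.linalg.norm(S[:,:2]-[.4845,-.193],axis=1)
print('pin z',np.nanpercentile(S[(r<.010)&(S[:,2]<.06)][:,2]*1000,[5,50,95]),'base',np.nanpercentile(S[(r>.018)&(r<.026)&(S[:,2]<.06)][:,2]*1000,[5,50,95]))
S=W.reshape(-1,3);r=np.linalg.norm(S[:,:2]-[.4845,-.193],axis=1)
print('T',S[(r<.01)&(S[:,2]<.06)][:,2].round(3).tolist()[:8])
```

```text
t 22.9 pos [ 414.7 -200.7  180.7] yaw -5.6 tilt 1.3 F [-0.  -0.  -3.1] gap 16.9
(420, 365, 190, -5) d [ -49.9 -563.6   -2.4] roll -0.6 | after roll [ -44.2 -564.1   -2.4]
pin z [20.85927831 22.07477099 23.6747566 ] base [12.87765696 14.34524841 15.88360566]
T [0.021, 0.022, 0.021, 0.021, 0.025, 0.023, 0.023, 0.022]
```

Pin top reads 22 mm where the 16 mm base reads 14.3 mm, so it is at about 24 mm: fully home.

carry_out(steps="-3.5 -44 0 0; -3.5 -44 0 0; -3.5 -44 0 0; -3.5 -44 0 0; -3.5 -44 0 0; -3.5 -44 0 0; -3.5 -44 0 0; -3.5 -44 0 0; -3.5 -44 0 0; -3.5 -44 0 0")

```text
clock: 24.0
eef_pos: [0.4148, 0.2497, 0.1796]
orientation: [0.999, -0.039, -0.013, -0.004]
force: [1.0, -0.7, -3.0]
finger_gap: 0.0165
```

Run:
```python
from to import *
go((420,365,100,-5))
```

```text
t 24.0 pos [414.8 249.7 179.6] yaw -4.4 tilt 1.6 F [ 1.  -0.7 -3. ] gap 16.5
(420, 365, 100, -5) d [  -1.6 -114.8   80.5] roll 0.6 | after roll [  -2.8 -114.8   80.5]
```

carry_out(steps="-1 -35 0 0; -1 -35 0 0; -1 -30 0 0; 0 0 0 0; 0 0 0 0; 0 0 25 0; 0 0 30 0; 0 0 25 0; 0 0 0 0; 0 0 0 0")

```text
clock: 25.0
eef_pos: [0.4134, 0.3579, 0.0933]
orientation: [1.0, -0.025, -0.016, -0.003]
force: [-0.5, -0.3, -1.9]
finger_gap: 0.0168
```

Run:
```python
from to import *
go((420,365,8,-5))
```

```text
t 25.0 pos [413.4 357.9  93.3] yaw -2.9 tilt 1.9 F [-0.5 -0.3 -1.9] gap 16.8
(420, 365, 8, -5) d [ 9.1 -6.9 85.1] roll 2.1 | after roll [ 8.8 -7.2 85.1]
```

carry_out(steps="2 -5 25 1; 2 0 30 0; 0 0 18 0; 0 0 0 0; 0 0 3 0; 0 0 3 0; 0 0 0 0")

```text
clock: 25.7
eef_pos: [0.422, 0.3653, 0.0218]
orientation: [0.999, -0.035, -0.011, -0.008]
force: [0.7, -0.3, -3.7]
finger_gap: 0.0167
```

Run:
```python
from tilt import *
S=S[(S[:,0]>.44)&(S[:,0]<.52)&(S[:,1]>.31)&(S[:,1]<.41)&(S[:,2]>.05)]
rect(S,'head'); print(np.nanpercentile(S[:,2],[2,98]))
```

```text
t 25.7 pos [422.  365.3  21.8] yaw -4.0 tilt 1.6 F [ 0.7 -0.3 -3.7] gap 16.7
wood 228 c [388.1 349.1] size [ 44.1 143.9] ang 86.3 z [42.9 53.4 65.7]
[[0.03, 0.068], [0.05, 0.0584], [0.07, 0.0554], [0.09, 0.0521]]
tilt deg (handle end low +) 14.208650629283827
head 1014 c [470.7 345.7] size [63.  69.8] ang 2.1 z [ 64.2 295.5 458.4]
[0.05997033 0.47206338]
```

carry_out(steps="0 0 5 0; 0 0 4 0; 0 0 0 0; 0 0 0 0")

```text
clock: 26.15
eef_pos: [0.4224, 0.3661, 0.0135]
orientation: [0.999, -0.035, -0.01, -0.009]
force: [0.8, -0.8, -2.7]
finger_gap: 0.0167
```

carry_out(steps="0 0 3 0; 0 0 2 0; 0 0 0 0")

```text
clock: 26.45
eef_pos: [0.4222, 0.3662, 0.008]
orientation: [0.999, -0.035, -0.01, -0.009]
force: [-0.5, 0.2, -2.4]
finger_gap: 0.0166
```

carry_out(steps="0 0 2 0; 0 0 1 0; 0 0 0 0")

```text
clock: 26.75
eef_pos: [0.4221, 0.3663, 0.0047]
orientation: [0.999, -0.035, -0.01, -0.009]
force: [-0.1, -0.7, -3.1]
finger_gap: 0.0167
```

carry_out(steps="0 0 1.5 0; 0 0 1 0; 0 0 0 0")

```text
clock: 27.05
eef_pos: [0.4217, 0.3666, 0.0025]
orientation: [0.999, -0.035, -0.01, -0.009]
force: [0.5, -0.9, 0.3]
finger_gap: 0.0167
```

carry_out(steps="0 0 1.5 0; 0 0 0 0")

```text
clock: 27.25
eef_pos: [0.4213, 0.3668, 0.0019]
orientation: [0.999, -0.035, -0.01, -0.009]
force: [-0.5, -1.0, 4.9]
finger_gap: 0.0167
```

Run:
```python
from tilt import *
A=cv2.resize(c['frame'][110:230,140:290],None,fx=4,fy=4);cv2.imwrite('pics/m4.png',A)
```

```text
t 27.25 pos [421.3 366.8   1.9] yaw -4.0 tilt 1.6 F [-0.5 -1.   4.9] gap 16.7
wood 188 c [378.4 365.6] size [ 16.5 122.8] ang 85.0 z [20.5 30.4 40.2]
[[0.03, 0.0404], [0.05, 0.0365], [0.07, 0.0329], [0.09, 0.0301]]
tilt deg (handle end low +) 9.86556948702036
```

View pics/m4.png

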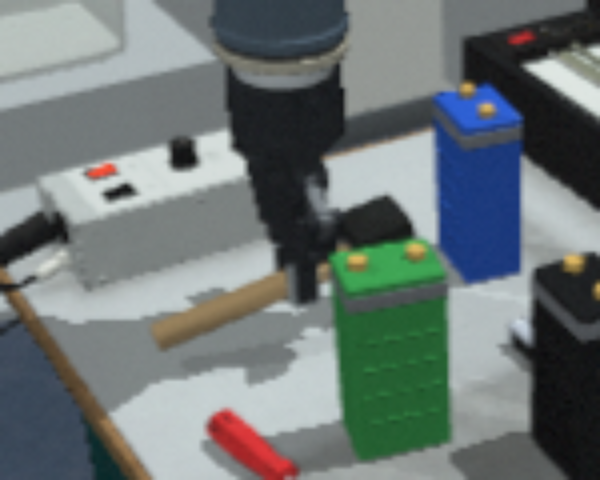

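The head rests on its rear edge (force +5 N) and the handle is about 10° low. I'll open slightly so it settles onto its face.

carry_out(steps="0 0 0 0; 0 0 0 0; 0 0 0 0; 0 0 0 0; 0 0 0 0; 0 0 0 0", gripper=0.35)

```text
clock: 27.9
eef_pos: [0.4229, 0.3675, 0.0022]
orientation: [0.999, -0.035, -0.009, -0.01]
force: [-0.4, -0.2, -0.7]
finger_gap: 0.0301
```

Run:
```python
from tilt import *
```

```text
t 27.9 pos [422.9 367.5   2.2] yaw -4.0 tilt 1.6 F [-0.4 -0.2 -0.7] gap 30.1
wood 194 c [393.4 364.8] size [ 14.6 143.5] ang 84.8 z [42.2 48.8 53.3]
[[0.03, 0.0529], [0.05, 0.0527], [0.07, 0.0528], [0.09, 0.0535]]
tilt deg (handle end low +) -0.4736447202081766
```

Handle is level at 53 mm top, so the mallet stands on its head. Moving on to pack 0 (leftmost).

carry_out(steps="0 0 0 0; 0 0 0 0; 0 0 0 0; 0 0 -15 0; 0 0 -40 0; 0 0 -45 0; 0 0 -45 0; 0 0 -45 0; 0 0 0 0", gripper=1)

```text
clock: 28.85
eef_pos: [0.4256, 0.3629, 0.1979]
orientation: [0.999, -0.035, -0.011, -0.009]
force: [0.6, 1.0, -0.9]
finger_gap: 0.0857
```

carry_out(steps="4 38 0 0; 5 38 0 0; 5 38 0 0; 5 38 0 0; 5 30 0 0; 3 20 0 0; 0 0 0 0; 0 0 0 0", gripper=0)

```text
clock: 29.65
eef_pos: [0.4381, 0.1536, 0.1931]
orientation: [0.999, -0.034, -0.009, -0.011]
force: [0.5, 0.4, -0.4]
finger_gap: -0.0002
```

Run:
```python
from m import *
from to import *
go((445,137,88,-4))
d=cap('top');W=pts(d)
rect(box(W,140,200,190,220,.06,.08),'malhead');rect(box(W,140,200,225,280,.035,.06),'malhandle')
for i,(u0,u1) in enumerate([(238,270),(274,308),(310,344)]):
    rect(box(W,u0,u1,178,212,.122,.145),f'pack{i} top')
```

```text
t 29.65 pos [438.1 153.6 193.1] yaw -3.9 tilt 1.6 F [ 0.5  0.4 -0.4] gap -0.2
(445, 137, 88, -4) d [ 10.   18.3 104.5] roll 0.1 | after roll [ 10.1  18.3 104.5]
malhead 280 c [492.1 359.3] size [44.4 44.3] ang 83.8 z [64.9 68.7 71.4]
malhandle 314 c [377.5 369.2] size [ 18.7 109.4] ang 85.1 z [45.6 51.8 55.9]
pack0 top few 0
pack1 top 312 c [498.4  32. ] size [53.2 43.4] ang 89.6 z [125.4 128.7 133.2]
pack2 top 442 c [501.8 -58.7] size [62.5 45.8] ang 84.9 z [125.1 128.5 134. ]
```

carry_out(steps="2 17 10 0; 0 0 0 0; 0 0 30 0; 0 0 30 0; 0 0 25 0; 0 0 8 0; 0 0 0 0; 0 0 0 0; 0 0 0 0")

```text
clock: 30.6
eef_pos: [0.4397, 0.1514, 0.0897]
orientation: [1.0, -0.027, -0.007, -0.014]
force: [0.4, 0.3, -0.2]
finger_gap: -0.0001
```

Run:
```python
from m import *
from to import *
go((445,137,88,-4))
```

```text
t 30.6 pos [439.7 151.4  89.7] yaw -3.1 tilt 1.8 F [ 0.4  0.3 -0.2] gap -0.1
(445, 137, 88, -4) d [ 6.1 14.1  1.2] roll 0.9 | after roll [ 6.4 14.   1.2]
```

carry_out(steps="2 14 1 0.9; 0 0 0 0; 0 0 0 0; 0 0 0 0; 4 0 0 0; 6 0 0 0; 6 0 0 0; 6 0 0 0; 0 0 0 0")

```text
clock: 31.5
eef_pos: [0.4672, 0.1349, 0.0907]
orientation: [0.999, -0.036, -0.004, -0.015]
force: [-0.2, -0.3, 0.2]
finger_gap: 0.0001
```

Run:
```python
from m import *
from to import *
go((478,135.5,88,-4))
V=pts(cap('side'));S=V.reshape(-1,3)
k=S[(S[:,2]>.12)&(S[:,2]<.145)&(S[:,0]>.476)&(S[:,0]<.60)&(S[:,1]>.09)&(S[:,1]<.18)];rect(k,'pack0 top')
```

```text
t 31.5 pos [467.2 134.9  90.7] yaw -4.1 tilt 1.8 F [-0.2 -0.3  0.2] gap 0.1
(478, 135.5, 88, -4) d [10.7 -1.3  2.7] roll -0.1 | after roll [10.7 -1.2  2.7]
pack0 top 232 c [503.3 125.5] size [49.  47.2] ang 89.7 z [121.3 127.6 132.8]
```

carry_out(steps="6 0 2 0; 6 0 0 0; 6 0 0 0; 6 0 0 0; 6 0 0 0; 6 0 0 0")

```text
clock: 32.15
eef_pos: [0.5039, 0.1321, 0.0878]
orientation: [0.999, -0.036, -0.005, -0.015]
force: [-0.8, 1.1, 1.5]
finger_gap: 0.0001
```

```bash
cat > pk.py <<'E'
from m import *
from to import *
def pk(y,x0=.47):
    W=pts(cap('top'))
    S=W.reshape(-1,3);k=S[(S[:,2]>.11)&(S[:,2]<.15)&(S[:,0]>x0)&(S[:,0]<.68)&(S[:,1]>y-.045)&(S[:,1]<y+.045)];rect(k,'T top')
    S=pts(cap('side')).reshape(-1,3);k=S[(S[:,2]>.022)&(S[:,2]<.17)&(S[:,0]>x0)&(S[:,0]<.70)&(S[:,1]>y-.042)&(S[:,1]<y+.042)];rect(k,'S all')
E
python3 -c "
from pk import *
go((540,131,88,-4));pk(.133,.495)"
```

```text
t 32.15 pos [503.9 132.1  87.8] yaw -4.1 tilt 1.8 F [-0.8  1.1  1.5] gap 0.1
(540, 131, 88, -4) d [36.1 -1.5 -0.6] roll -0.1 | after roll [36.1 -1.4 -0.6]
T top few 0
S all 1143 c [597.4 133.4] size [206.8  75.1] ang 2.4 z [ 31.8  80.9 134.7]
```

carry_out(steps="6 0 0 0; 6 0 0 0; 6 0 0 0; 6 0 0 0; 6 0 0 0; 6 0 0 0; 0 0 0 0; 0 0 0 0")

```text
clock: 33.05
eef_pos: [0.5441, 0.1293, 0.0872]
orientation: [0.999, -0.036, -0.005, -0.015]
force: [0.1, -0.3, 0.4]
finger_gap: -0.0001
```

```bash
python3 -c "
from pk import *
go((540,131,88,-4));pk(.133,.495)
c=cap('side');cv2.imwrite('pics/p0.png',cv2.resize(c['frame'][130:330,230:450],None,fx=2.8,fy=2.8))"
```

```text
t 33.05 pos [544.1 129.3  87.2] yaw -4.1 tilt 1.8 F [ 0.1 -0.3  0.4] gap -0.1
(540, 131, 88, -4) d [-4.2 -1.5 -0.7] roll -0.1 | after roll [-4.2 -1.5 -0.7]
T top few 0
S all 1128 c [597.4 133. ] size [205.8  79. ] ang 1.5 z [ 30.5  61.2 160.3]
```

View pics/p0.png

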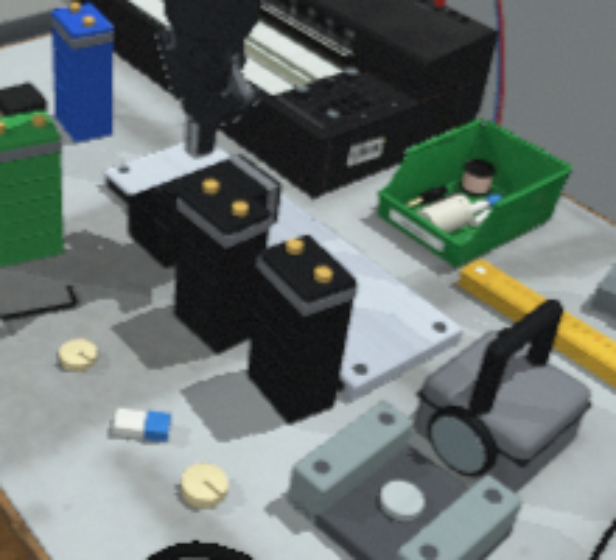

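Pack 0 has tipped and lies on the plate. On to pack 1.

carry_out(steps="-20 0 0 0; -35 0 0 0; -35 0 0 -3; -10 0 0 0; 0 30 0 0; 0 30 0 0; 0 28 0 0; 0 0 0 0; 0 0 0 0; 0 0 0 0")

```text
clock: 34.2
eef_pos: [0.4399, 0.0474, 0.0865]
orientation: [1.0, -0.008, -0.002, -0.016]
force: [-0.4, 0.1, 0.7]
finger_gap: 0.0004
```

```bash
python3 -c "
from pk import *
go((445,36.5,88,-1));pk(.133,.495)
W=pts(cap('top'));rect(box(W,274,308,178,212,.122,.145),'pack1')"
```

```text
t 34.2 pos [439.9  47.4  86.5] yaw -0.9 tilt 1.8 F [-0.4  0.1  0.7] gap 0.4
(445, 36.5, 88, -1) d [ 5.2 10.8 -1.9] roll 0.1 | after roll [ 5.2 10.8 -1.9]
T top few 0
S all 629 c [597.8 132.4] size [210.6  65.2] ang 6.5 z [27.1 59.8 74.6]
pack1 few 0
```

carry_out(steps="3 11 -2 0; 0 0 0 0; 0 0 0 0; 6 0 0 0; 6 0 0 0; 6 0 0 0; 6 0 0 0; 6 0 0 0; 6 0 0 0; 6 0 0 0")

```text
clock: 35.35
eef_pos: [0.488, 0.037, 0.0878]
orientation: [1.0, -0.006, -0.003, -0.016]
force: [-0.6, -0.0, 0.8]
finger_gap: -0.0002
```

carry_out(steps="6 0 0 0; 6 0 0 0; 6 0 0 0; 6 0 0 0; 6 0 0 0; 6 0 0 0; 6 0 0 0; 6 0 0 0; 0 0 0 0; 0 0 0 0")

```text
clock: 36.35
eef_pos: [0.5419, 0.0363, 0.0873]
orientation: [1.0, -0.006, -0.002, -0.016]
force: [0.2, 0.0, 0.3]
finger_gap: -0.0002
```

```bash
python3 -c "
from pk import *
go((540,36,88,-1));pk(.036,.495)"
```

```text
t 36.35 pos [541.9  36.3  87.3] yaw -0.7 tilt 1.8 F [0.2 0.  0.3] gap -0.2
(540, 36, 88, -1) d [-1.9  0.3 -0.7] roll 0.3 | after roll [-1.9  0.4 -0.7]
T top 17 c [531.8  39.8] size [19.8  4.6] ang 65.4 z [113.4 125.2 134.3]
S all 1223 c [559.4  34.4] size [ 81.1 129.8] ang 88.5 z [ 35.   61.3 162.7]
```

carry_out(steps="-20 0 0 0; -35 0 0 0; -35 0 0 2; -10 0 0 3; 0 30 0 0; 0 30 0 0; 0 25 0 0; 0 0 0 0; 0 0 0 0; 0 0 0 0")

```text
clock: 37.45
eef_pos: [0.4269, -0.0474, 0.0857]
orientation: [0.999, -0.05, -0.002, -0.016]
force: [-0.3, -0.2, 1.6]
finger_gap: -0.0
```

```bash
python3 -c "
from pk import *
go((440,-52.2,88,-6));pk(.036,.46);pk(-.059,.475)"
```

```text
t 37.45 pos [426.9 -47.4  85.7] yaw -5.7 tilt 1.9 F [-0.3 -0.2  1.6] gap -0.0
(440, -52.2, 88, -6) d [13.5  3.4 -2.5] roll 0.3 | after roll [13.5  3.3 -2.5]
T top few 0
S all 444 c [558.5  36.8] size [130.6  65.2] ang 0.7 z [28.  60.3 62.6]
T top 176 c [503.9 -40.5] size [26.6 46.5] ang 83.3 z [119.  128.1 133.8]
S all 1579 c [499.8 -58.2] size [63.5 45.7] ang 84.4 z [ 29.4  89.5 129.3]
```

carry_out(steps="8 3 -2 0; 0 0 0 0; 6 0 0 0; 6 0 0 0; 6 0 0 0; 6 0 0 0; 6 0 0 0; 6 0 0 0; 6 0 0 0; 6 0 0 0")

```text
clock: 38.65
eef_pos: [0.4871, -0.055, 0.0871]
orientation: [0.999, -0.048, -0.003, -0.016]
force: [-0.3, -0.6, 1.1]
finger_gap: 0.0002
```

```bash
python3 -c "
from pk import *
go((540,-63,88,-6))"
```

```text
t 38.65 pos [487.1 -55.   87.1] yaw -5.5 tilt 1.9 F [-0.3 -0.6  1.1] gap 0.2
(540, -63, 88, -6) d [53.4  2.8 -1.4] roll 0.5 | after roll [53.4  2.4 -1.4]
```

carry_out(steps="6 0 0 0; 6 0 0 0; 6 0 0 0; 6 0 0 0; 6 0 0 0; 6 0 0 0; 6 0 0 0; 6 0 0 0; 0 0 0 0; 0 0 0 0")

```text
clock: 39.65
eef_pos: [0.5406, -0.06, 0.0865]
orientation: [0.999, -0.048, -0.002, -0.016]
force: [0.9, -0.4, 0.2]
finger_gap: -0.0002
```

```bash
python3 -c "
from pk import *
go((540,-63,88,-6))"
```

```text
t 39.65 pos [540.6 -60.   86.5] yaw -5.5 tilt 1.9 F [ 0.9 -0.4  0.2] gap -0.2
(540, -63, 88, -6) d [-0.3  3.  -1.6] roll 0.5 | after roll [-0.3  3.  -1.6]
```

Back off and inspect all three.

carry_out(steps="-20 0 -10 0; -30 0 -30 0; -30 0 -30 0; -20 0 -30 0; 0 40 0 0; 0 40 0 0; 0 40 0 0; 0 0 0 0; 0 0 0 0")

```text
clock: 40.55
eef_pos: [0.4237, -0.1753, 0.1872]
orientation: [0.999, -0.046, -0.002, -0.016]
force: [-0.4, -0.7, 0.4]
finger_gap: -0.0002
```

```bash
cat > lay.py <<'E'
from m import *
from to import *
go()
a=cap('top','tL');W=pts(a);f=a['frame'];S=pts(cap('side')).reshape(-1,3)
for y in(.133,.036,-.06):
    for P,n in((W.reshape(-1,3),'T'),(S,'S')):
        k=P[(P[:,2]>.045)&(P[:,2]<.08)&(P[:,0]>.46)&(P[:,0]<.70)&(abs(P[:,1]-y)<.047)];rect(k,n)
k=S[(S[:,2]>.03)&(S[:,2]<.065)&(S[:,0]>.545)&(S[:,0]<.68)&(S[:,1]<-.12)&(S[:,1]>-.28)];rect(k,'lampbody')
E
python3 - <<'E'
from lay import *
cv2.imwrite('pics/tLc.png',cv2.resize(f[130:290,120:420],None,fx=2.6,fy=2.6))
E
```

```text
t 40.55 pos [ 423.7 -175.3  187.2] yaw -5.3 tilt 1.9 F [-0.4 -0.7  0.4] gap -0.2
T 1280 c [596.6 135.5] size [212.9  71. ] ang 5.5 z [57.6 61.8 74.7]
S 1053 c [595.1 136.2] size [213.3  71.7] ang 5.0 z [48.2 60.5 63.4]
T 1105 c [563.4  35.9] size [ 62.1 136. ] ang 89.6 z [57.7 61.5 64.6]
S 1022 c [555.2  38. ] size [124.8  64.6] ang 0.3 z [48.6 60.5 62.4]
T 1102 c [563.2 -60.3] size [136.1  62.4] ang 1.1 z [57.1 61.3 64.4]
S 1045 c [558.4 -59.1] size [130.9  65.2] ang 0.7 z [47.4 60.5 62.5]
lampbody 1669 c [ 594.9 -177.5] size [100.6  91.6] ang 6.6 z [34.4 54.8 57.7]
```

View pics/tLc.png

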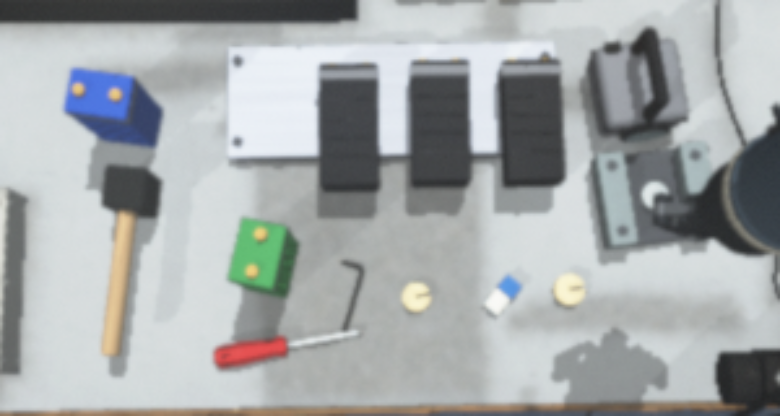

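All three packs lie flat with their grey-banded tops pointing away, at crop x≈350, 440 and 531. The mallet stands and the lamp is still beside the block. Now fetching the lamp.

carry_out(steps="0 0 0 -6; 0 0 0 -6; 35 4 0 0; 35 4 0 0; 35 4 0 0; 35 4 0 0; 30 4 0 0; 0 0 0 0; 0 0 0 0; 0 0 0 0", gripper=1, force=50)

```text
clock: 41.65
eef_pos: [0.6005, -0.1557, 0.1844]
orientation: [0.997, 0.073, -0.003, -0.019]
force: [-0.0, -0.3, -0.7]
finger_gap: 0.0855
```

```bash
python3 -c "
from to import *
go((602,-177,73,7))"
```

```text
t 41.65 pos [ 600.5 -155.7  184.4] yaw 8.4 tilt 2.2 F [-0.  -0.3 -0.7] gap 85.5
(602, -177, 73, 7) d [ -1.3  25.6 110.5] roll 1.4 | after roll [ -0.7  25.6 110.5]
```

carry_out(steps="0 22 0 1; 0 0 0 0; 0 0 0 0; 0 0 20 0; 0 0 15 0; 0 0 0 0; 0 0 0 0")

```text
clock: 42.35
eef_pos: [0.5997, -0.1781, 0.1502]
orientation: [0.998, 0.063, -0.003, -0.019]
force: [-0.2, 0.1, 0.7]
finger_gap: 0.0857
```

```bash
python3 -c "
from to import *
go((602,-177,73,7))"
```

```text
t 42.35 pos [ 599.7 -178.1  150.2] yaw 7.2 tilt 2.2 F [-0.2  0.1  0.7] gap 85.7
(602, -177, 73, 7) d [ 2.6  2.  77.2] roll 0.2 | after roll [ 2.6  2.  77.2]
```

carry_out(steps="2 1 20 0; 0 0 20 0; 0 0 20 0; 0 0 12 0; 0 0 3 0; 0 0 0 0; 0 0 0 0")

```text
clock: 43.05
eef_pos: [0.6047, -0.1775, 0.0799]
orientation: [0.998, 0.063, 0.002, -0.017]
force: [0.7, -0.7, -0.3]
finger_gap: 0.0852
```

```bash
python3 -c "
from to import *
go((602,-177,73,7))"
```

```text
t 43.05 pos [ 604.7 -177.5   79.9] yaw 7.2 tilt 2.0 F [ 0.7 -0.7 -0.3] gap 85.2
(602, -177, 73, 7) d [-2.7 -0.6  6.9] roll 0.2 | after roll [-2.7 -0.5  6.9]
```

carry_out(steps="-3 0 4 0; 0 0 2.5 0; 0 0 0 0; 0 0 0 0")

```text
clock: 43.45
eef_pos: [0.6026, -0.1781, 0.0751]
orientation: [0.998, 0.062, 0.003, -0.016]
force: [0.7, 0.3, 0.4]
finger_gap: 0.0852
```

carry_out(steps="0 0 0 0; 0 0 0 0; 0 0 0 0; 0 0 0 0; 0 0 0 0; 0 0 0 0; 0 0 0 0; 0 0 0 0", gripper=0, force=50)

```text
clock: 44.25
eef_pos: [0.6028, -0.1775, 0.0753]
orientation: [0.998, 0.063, 0.003, -0.017]
force: [-0.1, -0.2, 0.7]
finger_gap: 0.0143
```

carry_out(steps="0 0 -10 0; 0 0 -20 0; 0 0 -25 0; 0 0 -25 0; 0 0 0 0; 0 0 0 0; 0 0 0 0")

```text
clock: 44.95
eef_pos: [0.5995, -0.1807, 0.1568]
orientation: [0.998, 0.062, 0.0, -0.017]
force: [-0.6, 0.5, -4.0]
finger_gap: 0.0141
```

```bash
cat > lamp.py <<'E'
from m import *
from to import *
S=pts(cap('side')).reshape(-1,3)
e=robot.read_state()['eef_pos']
n=np.linalg.norm(S[:,:2]-e[:2],axis=1)<.075
zb=e[2]-.073  # lamp underside
rect(S[n&(S[:,2]>zb+.03)&(S[:,2]<zb+.0645)],'lampbody (c is lamp -5mm in x)')
E
python3 -c "
from lamp import *
go((484.5,-192.5,140,7))"
```

```text
lampbody (c is lamp -5mm in x) 1832 c [ 590.8 -180.9] size [100.9  90.3] ang 7.2 z [117.6 136.7 139.7]
t 45.0 pos [ 599.2 -180.6  156.4] yaw 7.1 tilt 2.0 F [-1.6  0.7 -4.4] gap 14.2
(484.5, -192.5, 140, 7) d [-115.3   -1.8   16.3] roll 0.1 | after roll [-115.3   -1.6   16.3]
```

carry_out(steps="-25 0 0 0; -30 0 0 0; -30 0 0 0; -22 0 0 0; 0 0 0 0; 0 0 0 0; 0 0 0 0; 0 0 0 0")

```text
clock: 45.8
eef_pos: [0.4871, -0.1919, 0.149]
orientation: [0.998, 0.063, -0.005, -0.02]
force: [0.3, -0.0, -3.1]
finger_gap: 0.0141
```

```bash
python3 -c "
from lamp import *
go((488,-192.5,115,7))"
```

```text
lampbody (c is lamp -5mm in x) 2186 c [ 478.7 -191.7] size [100.9  90.7] ang 6.6 z [110.7 129.1 132.1]
t 45.85 pos [ 487.2 -191.8  149. ] yaw 7.3 tilt 2.4 F [ 0.4  0.5 -3.8] gap 14.1
(488, -192.5, 115, 7) d [ 1.   2.1 33.9] roll 0.3 | after roll [ 1.   2.1 33.9]
```

carry_out(steps="1 1 12 0; 0 0 10 0; 0 0 5 0; 0 0 0 0; 0 0 0 0")

```text
clock: 46.35
eef_pos: [0.4889, -0.1908, 0.1182]
orientation: [0.998, 0.064, -0.006, -0.02]
force: [-0.3, -0.1, -4.1]
finger_gap: 0.0139
```

```bash
python3 -c "
from lamp import *
go((488,-192.5,115,7))"
```

```text
lampbody (c is lamp -5mm in x) 2070 c [ 481.4 -191. ] size [102.8  89.7] ang 7.1 z [ 80.1  98.3 101.4]
t 46.4 pos [ 488.9 -190.8  118.3] yaw 7.4 tilt 2.4 F [-0.3  0.5 -3.9] gap 14.1
(488, -192.5, 115, 7) d [-1.   1.7  3.2] roll 0.4 | after roll [-1.   1.7  3.2]
```

carry_out(steps="-1.5 1.5 1 0; 0 0 1 0; 0 0 1 0; 0 0 1 0; 0 0 0 0")

```text
clock: 46.9
eef_pos: [0.4873, -0.1919, 0.1162]
orientation: [0.998, 0.064, -0.005, -0.02]
force: [0.5, 0.5, -4.2]
finger_gap: 0.0139
```

carry_out(steps="0 0 1 0; 0 0 0 0")

```text
clock: 47.1
eef_pos: [0.4872, -0.1916, 0.116]
orientation: [0.998, 0.064, -0.005, -0.021]
force: [-0.2, 0.1, -2.3]
finger_gap: 0.0139
```

```bash
python3 -c "
from lamp import *
go((488,-192.5,115,7))"
```

```text
lampbody (c is lamp -5mm in x) 2086 c [ 479.4 -191.9] size [101.3  91. ] ang 7.1 z [77.9 96.2 99.1]
t 47.15 pos [ 487.2 -191.8  116. ] yaw 7.4 tilt 2.4 F [-1.5  1.3  0.7] gap 14.3
(488, -192.5, 115, 7) d [0.7 0.9 1. ] roll 0.4 | after roll [0.7 0.9 1. ]
```

Contact is made, with the body top at 98 mm as expected. Release and retreat upward.

carry_out(steps="0 0 0.5 0; 0 0 0 0; 0 0 0 0")

```text
clock: 47.45
eef_pos: [0.4871, -0.1916, 0.1159]
orientation: [0.998, 0.064, -0.005, -0.02]
force: [-2.2, 0.2, 0.6]
finger_gap: 0.0141
```

carry_out(steps="0 0 0 0; 0 0 0 0; 0 0 0 0; 0 0 0 0; 0 0 -15 0; 0 0 -30 0; 0 0 -40 0; 0 0 -40 0; 0 0 0 0", gripper=1)

```text
clock: 48.35
eef_pos: [0.4895, -0.1974, 0.2443]
orientation: [0.998, 0.064, -0.005, -0.02]
force: [-0.2, -0.5, -0.7]
finger_gap: 0.0853
```

carry_out(steps="0 40 0 0; 0 40 0 0; 0 40 0 0; 0 40 0 0; 0 30 0 0; 0 0 0 0; 0 0 0 0; 0 0 0 0")

```text
clock: 49.15
eef_pos: [0.5156, -0.3907, 0.2339]
orientation: [0.998, 0.066, -0.004, -0.021]
force: [0.2, 0.5, -0.2]
finger_gap: 0.0853
```

Run:
```python
from lay import *
W2=W
rect(box(W,140,200,190,220,.06,.08),'malhead')
k=S[(S[:,2]>.07)&(S[:,2]<.11)&(S[:,0]>.40)&(S[:,0]<.56)&(S[:,1]<-.12)&(S[:,1]>-.27)];rect(k,'lamp on anchor')
k=S[(S[:,2]>.145)&(S[:,2]<.17)&(S[:,0]>.40)&(S[:,0]<.56)&(S[:,1]<-.12)&(S[:,1]>-.27)];rect(k,'handle')
b=cap('side')['frame']
im=np.vstack([cv2.resize(f[130:290,80:420],(640,300)),cv2.resize(b[120:360,130:480],(436,299))[:, :436].copy() if 0 else cv2.copyMakeBorder(cv2.resize(b[120:360,130:480],(436,299)),0,0,0,204,0)])
cv2.imwrite('pics/fin.png',im)
```

```text
t 49.15 pos [ 515.6 -390.7  233.9] yaw 7.6 tilt 2.4 F [ 0.2  0.5 -0.2] gap 85.3
T 1284 c [596.9 135.5] size [212.9  71.2] ang 5.5 z [57.1 61.9 74.5]
S 1194 c [594. 136.] size [213.1  72.3] ang 4.6 z [47.6 60.5 72.7]
T 1103 c [559.8  35.7] size [ 62.  129.2] ang 89.3 z [58.  61.4 64.5]
S 1155 c [558.4  37.7] size [ 64.5 131.3] ang 89.3 z [48.1 60.6 62.6]
T 1104 c [563.1 -60.2] size [135.7  62.8] ang 0.7 z [57.3 61.3 64.4]
S 1401 c [558.5 -59.3] size [131.9  64.8] ang 1.3 z [48.5 60.7 62.6]
lampbody few 0
malhead 279 c [491.8 359.4] size [44.  43.4] ang 83.5 z [64.6 68.7 71.7]
lamp on anchor 2183 c [ 479.1 -191. ] size [101.5  91.6] ang 7.6 z [74.5 95.2 98. ]
handle 336 c [ 482.5 -191.4] size [80.1 15.1] ang 8.2 z [146.8 152.5 154.8]
```

View pics/fin.png

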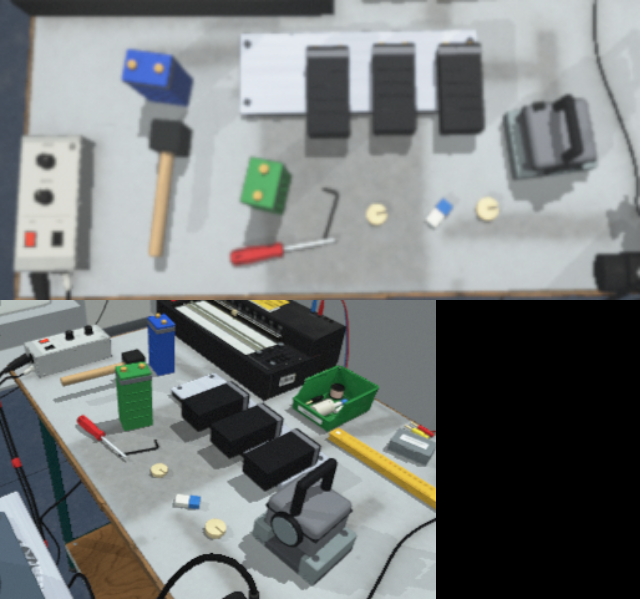

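```bash
python3 -c "
from h import *
print(robot.job_done())"
```

```text
the job is handed in; nothing more can be done
None
```

The job is done and handed in at about 49 s of the 184 s allowed; no verdict was reported.

**What I did, in the order asked**
- **Lamp off:** lifted by its handle and stood upright on the table just behind the anchor block.
- **Pin:** driven down with the mallet, with the wrist force peaking at about 22 N of those I read.
- **Mallet:** put back standing on its head near where it started.
- **Packs:** all three packs (there was no fourth) tipped over the plate's front edge by pushing high with the closed fingers.
- **Lamp back:** set upright on the anchor block over the pin, and the gripper moved clear.

**Last checks**
- **Pin:** its top read 22 mm with the 16 mm base reading 14.3 mm, so about 24 mm and fully home. I checked this before the lamp covered it again.
- **Mallet:** the head top reads 69 mm and the handle was level when I let go.
- **Packs:** their upper faces read 61–62 mm and their tops point away from the robot.
- **Lamp:** its body top is at 98 mm, centred on the block to about 1–2 mm with the same yaw.
- **Bystanders and look-alikes:** they look unmoved in the final picture; I did not measure them again.

**What disagreed or went wrong**
- **Tool height:** the real fingertips stood about 31 mm higher than the reported tool position. My first grasp closed above the lamp handle without touching the lamp, and I corrected for the offset after that.
- **Mallet tilt:** I pushed slightly past the pin's stop, so the mallet tilted about 10° in the grip. It settled flat on its head when I released it.
- **Pack overhang:** the packs tipped before sliding up to the stop, so about 40 mm of each foot end overhangs the front edge. They are stable.
- **Pack 0 outline:** its measured outline was blurred by something behind it, so for that pack I relied on its height reading and the pictures.

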